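# Load and clamp a cobbler's heel press

## Robot

A 7-joint arm with a two-finger parallel gripper is mounted at the origin on the work surface. World frame = base frame: x ahead of the robot, y to its left, z up, the work surface at z = 0. Lengths are in mm, angles in rad, forces in N, time in s.
With the tool pointing down it reaches from about 400 to 850 mm from the base axis. Payload 6.9 kg.
Tool frame: the origin (TCP) lies on the centre line of the jaws, within the pads' length; the fingertips stand 22 mm ahead of it and the grasp point (between the pads) lies 3 mm ahead of it (r.tips_ahead is the distance from the TCP to the fingertips, in mm); x points along the fingers, y is the direction in which the jaws open and shut, and the axes are right-handed (so a half turn about x gives the same grasp; the last joint's range is limited). The gripper opens to 85 mm and grips with 20 to 120 N. Pads are 22 mm wide; open, the fingers measure 114 mm over their backs; the gripper's body (76 mm by 85 mm) begins 54 mm behind the grasp point. The pads swing forward as they close: fully open they stand 13 mm farther back than shut.
Start: joints at [1.296, 0.507, -0.238, 1.5, 0.126, 1.149, -0.155], TCP at [232.26, -580.231, 253.275] pointing down, gripper open.
Joint ranges: [-3.08, 3.08], [-0.24, 2.05], [-1.43, 1.35], [0, 2.5], [-1.52, 4.66], [0.17, 1.96], [-2.89, 2.89]. Speed limits (rad/s): [2.39, 2.39, 3.14, 3.14, 3.14, 3.14, 3.14].

## Interface

Orientations are given as a rotation vector (axis times angle).
In Python, from bench import r, eyes, finish_job gives the robot as it stands. The module is installed in compiled form; this text tells all that it offers.
- The arm moves only by the tool drive_tool, never from a script. Its argument "plan" is a list of rows, each a list of 3 entries, a list of its own where there are three numbers: the opening in per cent of the stroke, from 0 (shut) to 100 (fully open), then the shift along the tool's x, y, z in cm, then the turn about the tool's x in degrees. A call has 1 to 12 rows; each row shifts and turns the commanded pose from where the row before left it, along the tool's axes as they then stand; what a row does not reach is not made up. A row lasts 1/10 s, in which the tool goes at most 50 mm and 8.59 degrees, less where a joint would pass 70% of its speed; a pose out of reach is approached as far as the arm can. A call is refused whole if a number of a shift passes 5 or a number of a turn 8.59, either way. A call with a gripper value outside its range is refused whole. The fingers move at their own pace and stop on an object; the grip force is fixed at half the most. Time passes only in rows, so rows that do not move let the fingers close. It gives the time, the measured TCP pose, the force and the opening at its end, in the units of the state.
- r.get_state(): the state, without advancing time (a new reading comes with each control period).
- eyes.read_camera(name): name is "scene" or "top" or "wrist"; returns the picture (420x560x3 uint8, red, green, blue); there is no depth.
- eyes.get_calibration(name): a dict with "camera_matrix" (3x3 intrinsics, pixels), "k1" (the pictures are not rectified: a ray, as slopes to the right and down, at radius r is drawn at 1 + k1 r^2 times it, then the intrinsics apply), "position" and "rotation" of the camera in the world; the wrist camera has in their place "mount" (4x4, takes a point from camera to tool coordinates, whose origin is the TCP and whose axes are the tool frame's). Camera axes: x right, y up, looking along -z (the intrinsics and any distortion apply to the point x, -y, -z); pixel columns grow to the right and rows downward; lengths in mm; the calibration is good to about 2 mm. A picture is of the moment at which its call begins: read the wrist's pose just before it. get_calibration takes no time and is no camera call.
- finish_job(): hands the job in, once; it reports no verdict.
The state is a dict: "t": time; "qpos": joint angles; "qd": joint speeds; "joint_torque": joint torques, N m; "eef_pos": TCP position; "eef_rot": TCP orientation; "ft_force": force on the tool from outside, world axes, zero at the start; "wrist_torque": the same for the moment, N m; "opening": finger opening in mm.
Only numpy, scipy, OpenCV 4.12 (cv2) and the standard library are available. Lean on these libraries where they do the work, as an engineer would, in place of code of your own. Each camera call takes 0.05 s, during which the arm holds its last target.

## Task

Open the heel press by swinging its black ball lever up, draw its tray all the way out, and lay every loose block heel on the bench in a nest of the tray, each flat on the nest floor with the black rubber tread face down. Then push the tray fully home under the platen and swing the lever all the way down so the press is clamped, leaving the other things on the bench where they are. Move the tray only while the lever is up, and bring the lever down only once the tray is home.

Things in the scene. Friction and masses are not known exactly. Their poses are not given: they have to be found in the camera images.
- press: Dark green iron press, base plate 280 x 340 x 16 mm, two cheeks 136 mm tall at its y = +-150 mm. Fixed, but its place and yaw differ from start to start. Origin on the bench below the cam shaft; x points away from the robot (the tray slides out to -x), y left, z up. The cam shaft runs along y, 112 mm up, and carries the lever outside the left (+y) cheek.
- platen_low (a point): Centre of the underside of the platen, a 70 x 236 mm plate (press x +-35 mm) over the tray's home place, driven by the lever. Underside 69.4 mm above the bench with the lever up, 53.4 mm with it down, where it just pinches heels lying in the nests; it cannot close on a badly seated heel.
- tray (a joint): Slide of the tray along the press's -x, m: 0 fully home under the platen, 0.11 fully out. Stays where it is left; needs about 2 to 4 N. Starts at or near home. It is not to be drawn out, nor the press clamped with it out, while the lever is down.
- tray_bar (a point): Middle of the tray's handle, a round steel bar 12 mm thick and 120 mm long along the press's y, 42 mm above the bench, with 39 mm free between it and the tray's front edge. Moves with the tray: 95 mm in front (press -x) of the middle nest's centre. Axes as the press. Can be pinched from above, one finger before and one behind it.
- lever (a joint): Angle of the lever, rad: 0 fully up (arm 75 degrees above level, leaning to the press's -x), 1.4 fully down (arm 5 degrees below level, ball towards -x). Starts down. Friction holds it where it is left; moving it takes about 7 N at the ball, somewhat more at the end of the closing.
- lever_ball (a point): Centre of the black ball, 32 mm across, at the lever's end, 150 mm from the pivot. At lever angle q it lies at pivot + 150 mm * (-cos(75 deg - q), 0, sin(75 deg - q)) in the press's axes. Only its position is of use.
- lever_pivot (a point): Point on the lever's turning axis (the press's y), abreast of the ball; fixed to the press, 112 mm above the bench.
- heel_a: Red D-shaped block heel 50 x 46 x 28 mm, 70 g: flat breast at one end, half-round (r 23) at the other. One 50 x 46 face is the black rubber tread, the other the cream seat. Origin: middle of the tread face; x to the breast (+25 mm; round end -25), y across the 46 mm width, z from tread to seat (+28). Starts standing on its breast, tread facing roughly away from the robot. May be absent (None).
- heel_b: Block heel like heel_a (same size, frame and black tread), sides tan. Starts standing on its breast, the tread facing roughly away from the robot. May be absent (None from the start).
- heel_c: Block heel like heel_a (same size, frame and black tread), sides red. Starts lying flat, tread down. May be absent (None from the start).
- heel_d: Block heel like heel_a (same size, frame and black tread), sides tan. Starts lying flat, tread up. May be absent (None from the start).
- nest_left (a point): Centre of the floor of the tray's left (+y) nest; axes as the press. The nest is a D-shaped pocket 6 mm deep, 54 x 50 mm (2 mm clear all round), for a heel with its round end towards the handle (-x), breast away (+x); a seated heel's origin lies here, its axes along these. Floor 26 mm above the bench; nests 84 mm apart, leaving 38 mm between neighbouring heels.
- nest_middle (a point): Centre of the floor of the tray's middle nest; axes as the press. The nest is a D-shaped pocket 6 mm deep, 54 x 50 mm (2 mm clear all round), for a heel with its round end towards the handle (-x), breast away (+x); a seated heel's origin lies here, its axes along these. Floor 26 mm above the bench; nests 84 mm apart, leaving 38 mm between neighbouring heels.
- nest_right (a point): Centre of the floor of the tray's right (-y) nest; axes as the press. The nest is a D-shaped pocket 6 mm deep, 54 x 50 mm (2 mm clear all round), for a heel with its round end towards the handle (-x), breast away (+x); a seated heel's origin lies here, its axes along these. Floor 26 mm above the bench; nests 84 mm apart, leaving 38 mm between neighbouring heels.
- glue_jar: Bystander: teal glue jar with a cream lid, 72 mm across, 112 mm tall. To be left where it is. Origin at its underside's centre.
- tack_tin: Bystander: low round brass tack tin, 60 mm across, 14 mm tall, standing among the heels. To be left where it is. Origin at its underside's centre.
- polish_tin: Bystander: black polish tin with a red lid disc, 80 mm across, 24 mm tall. To be left where it is. Origin at its underside's centre.
- screwdriver: Bystander: screwdriver with a blue handle, lying flat. To be left where it is. Origin at its underside's centre. Lies along its x.
- shoe_brush: Bystander: wooden shoe brush, 160 x 52 x 42 mm, bristles down. To be left where it is. Origin at its underside's centre.
- cleaner: Bystander: white bottle with a green cap, 60 mm across, 150 mm tall. To be left where it is. Origin at its underside's centre.

How it is judged:
By the outcome, as a careful person would: the job done as asked, in the order asked, and still so for the second after the job is handed in, with the robot touching nothing.
Of heel_a, heel_b, heel_c, heel_d only 2 to 3 are there at a start; the rules pass over those that are not, and their reading is None.
At some moment in a run one of heel_a, heel_b, heel_c, heel_d may be knocked a few centimetres aside while the robot is not near it.
It also fails if it takes over 210 s, if anything falls off the work surface, if the arm or the gripper's body presses on something with over 40 N, if the wrist force passes 120 N, or if a joint passes its speed limit or range.

## Working session

There is one attempt and no reset: what is moved stays moved. The work goes in short steps, Python scripts to look and compute and a tool call to move; the robot and the scene stay as the last step left them, time stands still between calls to the robot, and variables do not carry over. Pictures are saved under pics/ and viewed, and the job is handed in when it is done.

Besides the shell and the picture viewer there is one more tool, called after ">>>" as name([rows], argument=value, ...), one row to a line, values as JSON. drive_tool: Moves the arm, as the interface text tells. Its arguments: {"type":"object","properties":{"plan":{"type":"array"}},"required":["plan"]}

```bash
ls; mkdir -p pics; python3 - <<'E'
from bench import r, eyes
import cv2
print(r.get_state(), r.tips_ahead)
for n in ["scene","top","wrist"]:
    print(n, eyes.get_calibration(n))
    im=eyes.read_camera(n); cv2.imwrite(f"pics/{n}0.png",im[:,:,::-1])
E
```

```text
pics
{'t': 0.0, 'qpos': array([ 1.29545185,  0.50834894, -0.23750287,  1.50112977,  0.12569416,
        1.14889009, -0.15479418]), 'qd': array([ 1.49828754e-03, -4.36239781e-05,  1.27732126e-03, -5.94740348e-04,
        8.92359646e-04,  6.80274779e-04, -2.77649931e-04]), 'joint_torque': array([ 2.19276393e-03, -6.20592284e+01, -2.18526945e+00, -2.49659854e+01,
        1.29108480e-02,  1.21381134e-02, -7.99585814e-05]), 'eef_pos': array([ 232.06391113, -579.82546778,  252.42303022]), 'eef_rot': array([ 2.01330623,  0.38994914, -2.01407297]), 'ft_force': array([-0.36820333,  0.93919011,  0.30126886]), 'wrist_torque': array([-0.04103311, -0.01322151, -0.05316334]), 'opening': 84.86152522525157} 22.0
scene {'camera_matrix': array([[460.41375124,   0.        , 280.96235909],
       [  0.        , 460.41375124, 208.12167923],
       [  0.        ,   0.        ,   1.        ]]), 'k1': -0.1324565818400302, 'position': array([1289.90355033, -545.71772049,  800.50844039]), 'rotation': array([0.91990196, 0.46716702, 0.87213708])}
top {'camera_matrix': array([[402.83131024,   0.        , 284.3225691 ],
       [  0.        , 402.83131024, 203.46833704],
       [  0.        ,   0.        ,   1.        ]]), 'k1': -0.10334802677886794, 'position': array([ 304.6990821 ,   26.05586681, 1184.34232976]), 'rotation': array([ 0.18807687, -0.18604323, -1.55814543])}
wrist {'camera_matrix': array([[368.11931986,   0.        , 279.60356594],
       [  0.        , 368.11931986, 207.10315149],
       [  0.        ,   0.        ,   1.        ]]), 'k1': 0.0038920180845454285, 'mount': array([[-1.14933959e-04,  3.24334842e-01, -9.45942333e-01,
        -1.21270928e+02],
       [ 9.99999949e-01, -2.45896745e-04, -2.05812583e-04,
         1.41486589e+00],
       [-2.99356332e-04, -9.45942308e-01, -3.24334797e-01,
        -8.27986913e+01],
       [ 0.00000000e+00,  0.00000000e+00,  0.00000000e+00,
         1.00000000e+00]])}
```

View pics/scene0.png

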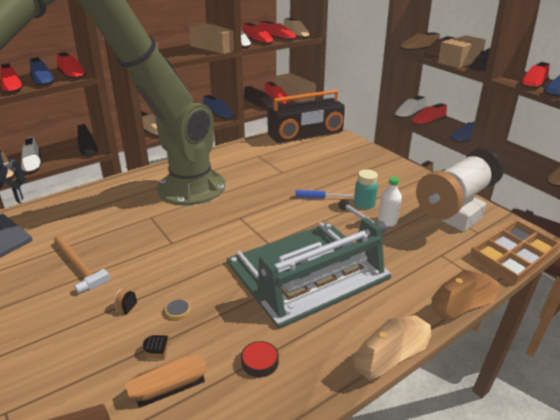

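View pics/top0.png

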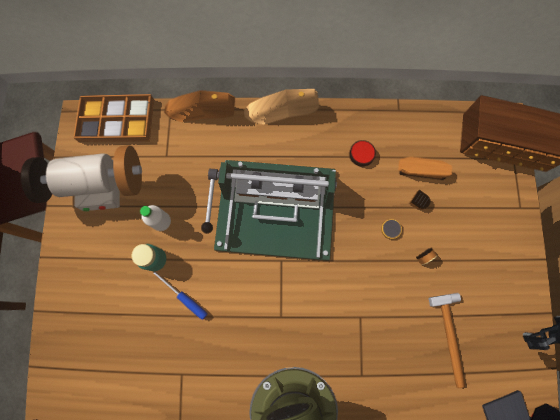

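View pics/wrist0.png

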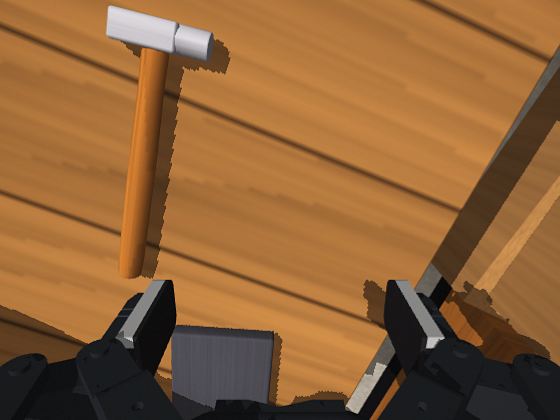

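```bash
cat > h.py <<'E'
import numpy as np, cv2
from scipy.spatial.transform import Rotation as R
from scipy.optimize import least_squares
from bench import r, eyes
def cam(name, st=None):
    c=eyes.get_calibration(name)
    if name=="wrist":
        T=np.eye(4); T[:3,:3]=R.from_rotvec(st["eef_rot"]).as_matrix(); T[:3,3]=st["eef_pos"]
        M=T@c["mount"]; return dict(K=c["camera_matrix"],k=c["k1"],p=M[:3,3],R=M[:3,:3])
    return dict(K=c["camera_matrix"],k=c["k1"],p=np.array(c["position"]),R=R.from_rotvec(c["rotation"]).as_matrix())
def proj(c,P):
    P=np.atleast_2d(P); q=(P-c["p"])@c["R"]; s=np.stack([q[:,0]/-q[:,2], -q[:,1]/-q[:,2]],1)
    s=s*(1+c["k"]*(s**2).sum(1,keepdims=True)); K=c["K"]
    return s*[K[0,0],K[1,1]]+[K[0,2],K[1,2]]
def ray(c,uv):
    K=c["K"]; d=np.array([(uv[0]-K[0,2])/K[0,0],(uv[1]-K[1,2])/K[1,1]]); s=d.copy()
    for _ in range(20): s=d/(1+c["k"]*(s@s))
    v=c["R"]@np.array([s[0],-s[1],-1]); return v/np.linalg.norm(v)
def onz(c,uv,z):
    v=ray(c,uv); return c["p"]+v*(z-c["p"][2])/v[2]
def tri(obs):
    A=np.zeros((3,3)); b=np.zeros(3); 
    for c,uv in obs:
        v=ray(c,uv); Q=np.eye(3)-np.outer(v,v); A+=Q; b+=Q@c["p"]
    X=np.linalg.solve(A,b); return X,[np.round(np.linalg.norm((np.eye(3)-np.outer(ray(c,u),ray(c,u)))@(X-c["p"])),1) for c,u in obs]
def snap(name,fn):
    st=r.get_state(); im=eyes.read_camera(name)[:,:,::-1]; cv2.imwrite(f"pics/{fn}.png",im)
    np.savez(f"pics/{fn}.npz",eef_rot=st["eef_rot"],eef_pos=st["eef_pos"]); return im,st
def camf(name,fn): return cam(name,np.load(f"pics/{fn}.npz") if name=="wrist" else None)
def crop(fn,x0,y0,x1,y1,k,out):
    im=cv2.imread(f"pics/{fn}.png")[y0:y1,x0:x1]; cv2.imwrite(f"pics/{out}.png",cv2.resize(im,None,fx=k,fy=k,interpolation=cv2.INTER_CUBIC))
def pose():
    s=r.get_state(); m=R.from_rotvec(s["eef_rot"]).as_matrix(); print("t",round(s["t"],2),"pos",np.round(s["eef_pos"],1),"F",np.round(s["ft_force"],1),"open",round(s["opening"],1)); print(np.round(m,3)); return s,m
E
python3 - <<'E'
from h import *
pose()
crop("scene0",90,270,270,400,4,"s0a"); crop("top0",360,130,460,280,5,"t0a"); crop("top0",190,140,350,270,5,"t0b"); crop("scene0",220,170,400,320,4,"s0b")
E
```

```text
t 0.15 pos [ 232.1 -579.9  252.6] F [0.2 1.3 0. ] open 85.4
[[-0.001  0.372 -0.928]
 [ 0.001 -0.928 -0.372]
 [-1.    -0.001  0.   ]]
```

View pics/s0a.png

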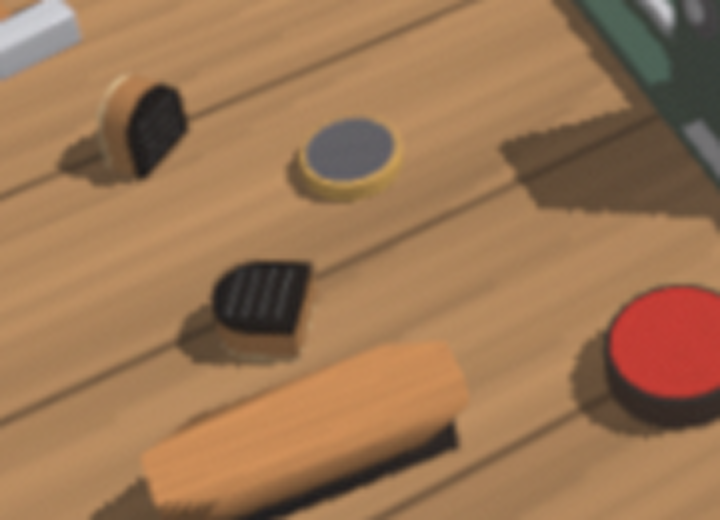

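View pics/t0a.png

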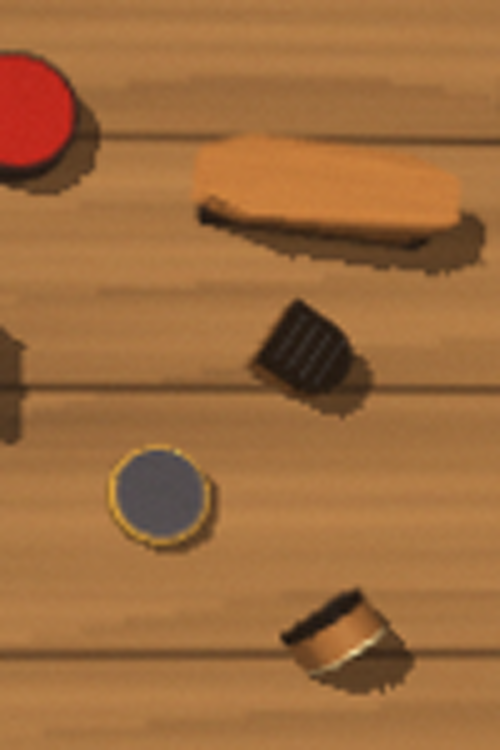

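View pics/t0b.png

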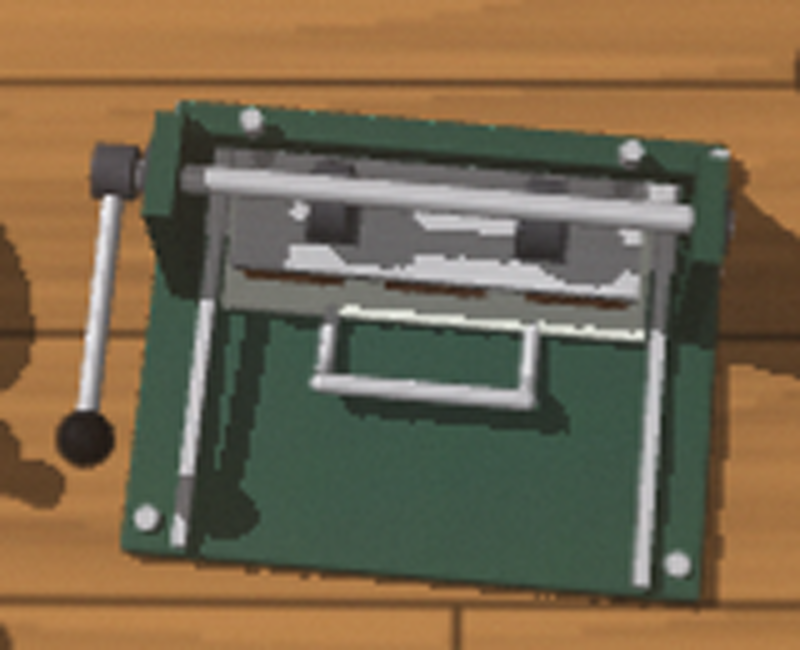

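View pics/s0b.png

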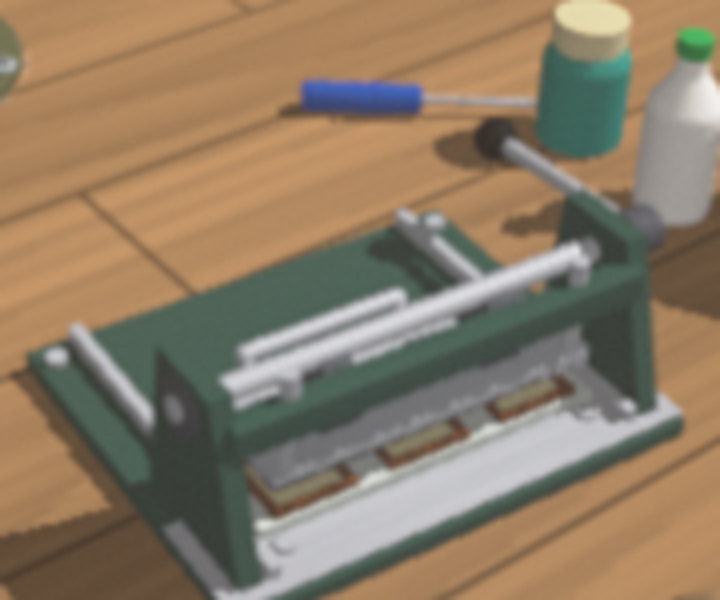

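```bash
cat > fit.py <<'E'
from h import *
ct,cs=cam("top"),cam("scene")
T=lambda x,y:(190+x/5,140+y/5); S=lambda x,y:(220+x/4,170+y/4)
ball=[(ct,T(85,438)),(cs,S(495,139))]; bl=[(ct,T(315,382)),(cs,S(400,296))]; br=[(ct,T(530,401)),(cs,S(242,357))]
for n,o in [("ball",ball),("barL",bl),("barR",br)]: print(n,tri(o))
L=tri(bl)[0];Rr=tri(br)[0]; d=L-Rr; print("yaw from bar",np.degrees(np.arctan2(-d[0],d[1])), np.linalg.norm(d))
for p,z in [((124,551),16),((712,603),16)]: print(onz(ct,T(*p),z))
a,b=onz(ct,T(124,551),16),onz(ct,T(712,603),16); d=a-b; print("yaw base",np.degrees(np.arctan2(-d[0],d[1])),np.linalg.norm(d))
h=lambda x,y:(360+x/5,130+y/5); s=lambda x,y:(90+x/4,270+y/4)
for uv in [(298,300),(258,360),(315,397),(352,350)]: print("d tread",onz(ct,h(*uv),28)[:2])
for uv in [(310,262),(296,332),(235,330),(213,295)]: print("d tread scene",onz(cs,s(*uv),28)[:2])
for a,b in [((282,637),(361,591))]: print("b top tread", onz(ct,h(*a),25),onz(ct,h(*b),25))
print("seat", onz(ct,h(320,675),25),onz(ct,h(388,628),25))
print("b floor tread scene", onz(cs,s(140,178),0),onz(cs,s(187,125),0), "tack",onz(ct,h(160,498),14))
E
python3 fit.py
```

```text
ball (array([499.90572568, 240.78291989,  99.7746885 ]), [np.float64(1.1), np.float64(1.1)])
barL (array([544.45628777, 120.09200716,  40.82373509]), [np.float64(1.4), np.float64(1.4)])
barR (array([534.15239872,  -4.43544613,  39.4164077 ]), [np.float64(1.7), np.float64(1.7)])
yaw from bar -4.730101799212797 124.96094319454957
[447.50923229 230.32614639  16.        ]
[ 419.06373055 -111.73018128   16.        ]
yaw base -4.753794996274745 343.23705783343763
d tread [ 629.33775293 -379.32665997]
d tread [ 591.95186316 -351.99404583]
d tread [ 569.39347144 -385.13690854]
d tread [ 598.41101321 -410.17748225]
d tread scene [ 597.22708394 -350.52807556]
d tread scene [ 637.83594599 -377.11595971]
d tread scene [ 618.64795676 -403.74563493]
d tread scene [ 589.57512835 -404.36644851]
b top tread [ 426.94094351 -356.22572762   25.        ] [ 453.62275592 -405.35751949   25.        ]
seat [ 404.78337961 -377.37095941   25.        ] [ 431.836785   -419.99592934   25.        ]
b floor tread scene [ 454.48000082 -401.78082492    0.        ] [ 427.39589297 -361.18326282    0.        ] tack [ 510.80427187 -291.49523691   14.        ]
```

>>> drive_tool([
  [60,[0,0,0],6.7],
  [60,[0,0,0],6.7],
  [60,[0,0,0],6.7],
  [60,[0,0,0],6.7],
  [60,[0,-3.8,-2.8],0],
  [60,[0,-3.8,-2.8],0],
  [60,[0,-3.8,-2.8],0],
  [60,[0,-3.8,-2.8],0],
  [60,[0,-3.8,-2.8],0],
  [60,[0,-3.8,-2.8],0],
  [60,[0,-3.8,-2.8],0],
  [60,[0,-3.8,-2.8],0],
])

```text
t: 1.35
eef_pos: [482.7, -295.2, 253.2]
eef_rot: [-2.177, 0.095, 2.177]
ft_force: [-0.1, 0.6, 0.4]
opening: 51.2
```

```bash
cat >> h.py <<'E'
YAW=np.radians(-4.75); PX=np.array([np.cos(YAW),np.sin(YAW),0]); PY=np.array([-np.sin(YAW),np.cos(YAW),0]); O=np.array([634.,50,0])
def W(px,py,z): return O+px*PX+py*PY+np.array([0,0,z])
def P(w): w=np.asarray(w,float)-O; return np.array([w@PX,w@PY,w[2]])
def to(target):
    s,m=pose(); d=m.T@(np.asarray(target)-s["eef_pos"])/10; print("tool shift cm",np.round(d,2)); 
E
python3 - <<'E'
from h import *
to([500,240.8,200]); print(P(r.get_state()["eef_pos"]))
E
```

```text
t 1.35 pos [ 482.7 -295.2  253.2] F [-0.1  0.6  0.4] open 51.2
[[-0.    -0.087 -0.996]
 [ 0.    -0.996  0.087]
 [-1.    -0.     0.   ]]
tool shift cm [  5.32 -53.55   2.94]
[-122.17483959 -356.55000488  253.21181256]
```

```bash
python3 - <<'E'
from h import *
snap("wrist","w1")
E
```

```text
(no output)
```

View pics/w1.png

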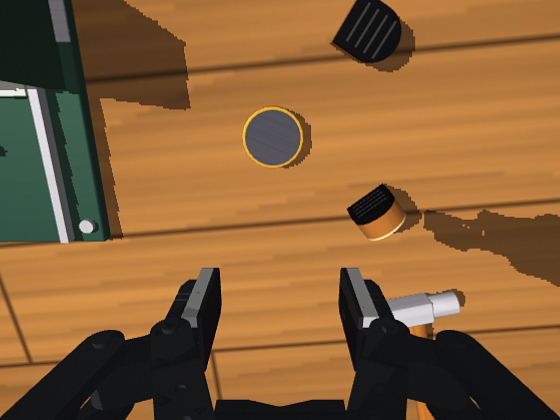

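>>> drive_tool([
  [60,[0,-4.6,0.2],0],
  [60,[0,-4.6,0.2],0],
  [60,[0,-4.6,0.2],0],
  [60,[0,-4.6,0.2],0],
  [60,[0,-4.6,0.2],0],
  [60,[0,-4.6,0.2],0],
  [60,[0,-4.6,0.2],0],
  [60,[0,-4.6,0.2],0],
  [60,[0,-4.6,0.2],0],
  [60,[0,-4.6,0.2],0],
  [60,[0,-4.6,0.2],0],
  [60,[0,-3,0.2],0],
])

```text
t: 2.6
eef_pos: [503.8, 242.9, 253.2]
eef_rot: [-2.177, 0.09, 2.178]
ft_force: [0.5, 1.0, -0.0]
opening: 51.2
```

```bash
python3 - <<'E'
from h import *
snap("wrist","w2")
to([500,240.8,130])
E
```

```text
t 2.65 pos [503.  247.8 253.2] F [0.4 5.3 1.1] open 51.4
[[-0.001 -0.079 -0.997]
 [ 0.005 -0.997  0.079]
 [-1.    -0.005  0.001]]
tool shift cm [12.31  0.79  0.23]
```

View pics/w2.png

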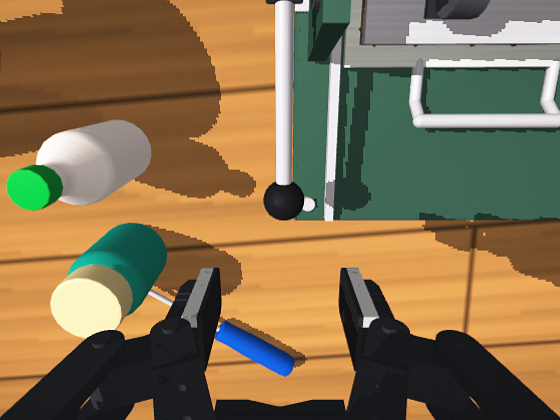

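```bash
python3 - <<'E'
from h import *
c=camf("wrist","w2")
print(tri([(c,(283.5,201)),(cam("top"),(207,227.6)),(cam("scene"),(343.75,204.75))]))
print(onz(c,(283.5,201),99))
print("bar",onz(c,(417,121),42),"bar bright", onz(c,(560,122),42))
c1=camf("wrist","w1"); s0=dict(np.load("pics/w1.npz"))
for uv in [(370,2),(333,42),(371,63),(401,38)]: print("d",onz(c1,uv,28)[:2])
for uv in [(347,210),(380,184),(371,241),(405,214)]: print("b",onz(c1,uv,25)[:2])
to([500,240.8,130])
E
```

```text
(array([499.41603671, 239.91172439, 100.71810203]), [np.float64(1.7), np.float64(0.4), np.float64(2.0)])
[497.52124171 238.86305996  99.        ]
bar [543.22446286 116.47789703  42.        ] bar bright [531.74025725  -8.93163022  42.        ]
d [ 621.09519488 -384.65880954]
d [ 593.24896512 -352.71090409]
d [ 573.49024187 -385.22671852]
d [ 591.28726969 -410.99016553]
b [ 437.41722715 -361.0346074 ]
b [ 461.71559637 -394.06123503]
b [ 401.16532208 -384.86079183]
b [ 428.05149641 -419.23964797]
t 2.65 pos [503.  247.8 253.2] F [0.4 5.3 1.1] open 51.4
[[-0.001 -0.079 -0.997]
 [ 0.005 -0.997  0.079]
 [-1.    -0.005  0.001]]
tool shift cm [12.31  0.79  0.23]
```

>>> drive_tool([
  [60,[0,0,0],0],
  [60,[3,0.5,0.3],0],
  [60,[3,0,0],0],
  [60,[3,0,0],0],
  [60,[2,0,0],0],
  [60,[0,0,0],0],
])

```text
t: 3.25
eef_pos: [499.9, 231.7, 140.7]
eef_rot: [-2.173, 0.101, 2.183]
ft_force: [-0.5, -0.5, 0.8]
opening: 51.2
```

```bash
python3 - <<'E'
from h import *
to([499.3,240,102])
snap("wrist","w3")
E
```

```text
t 3.25 pos [499.9 231.7 140.7] F [-0.5 -0.5  0.8] open 51.2
[[-0.005 -0.089 -0.996]
 [-0.003 -0.996  0.089]
 [-1.     0.004  0.005]]
tool shift cm [ 3.87 -0.83  0.11]
```

View pics/w3.png

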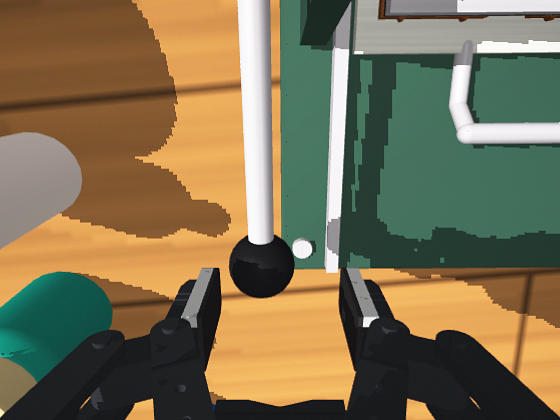

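```bash
python3 - <<'E'
from h import *
c=camf("wrist","w3"); print(onz(c,(262,265),99),tri([(c,(262,265)),(cam("top"),(207,227.6)),(cam("scene"),(343.75,204.75))]))
E
```

```text
[497.66994572 238.82567278  99.        ] (array([499.66894913, 239.7825346 , 100.80834025]), [np.float64(1.5), np.float64(0.6), np.float64(2.0)])
```

>>> drive_tool([
  [60,[1,-0.75,0.15],0],
  [60,[2.8,0,0],0],
  [60,[0,0,0],0],
  [30,[0,0,0],0],
  [20,[0,0,0],0],
  [10,[0,0,0],0],
  [0,[0,0,0],0],
  [0,[0,0,0],0],
])

```text
t: 4.1
eef_pos: [500.3, 240.5, 106.3]
eef_rot: [-2.178, 0.098, 2.177]
ft_force: [-1.1, -5.6, 1.2]
opening: 29.1
```

```bash
python3 - <<'E'
from h import *
s,m=pose(); print(P(s["eef_pos"]))
piv=W(0,179,112)
th=np.radians(-5); 
for q in [-5,5,15,25,35,45,55,65,75]:
    t=np.radians(q); print(q,np.round([-150*np.cos(t),150*np.sin(t)],1))
E
```

```text
t 4.1 pos [500.3 240.5 106.3] F [-1.1 -5.6  1.2] open 29.1
[[ 0.    -0.088 -0.996]
 [-0.002 -0.996  0.088]
 [-1.     0.002 -0.   ]]
[-148.97764257  178.82219603  106.31218549]
-5 [-149.4  -13.1]
5 [-149.4   13.1]
15 [-144.9   38.8]
25 [-135.9   63.4]
35 [-122.9   86. ]
45 [-106.1  106.1]
55 [-86.  122.9]
65 [-63.4 135.9]
75 [-38.8 144.9]
```

>>> drive_tool([
  [0,[-1.3,0,0.05],0],
  [0,[-1.3,0,-0.05],0],
  [0,[-1.3,0,-0.15],0],
  [0,[-1.3,0,-0.3],0],
  [0,[-1.25,0,-0.4],0],
  [0,[-1.2,0,-0.5],0],
  [0,[-1.15,0,-0.6],0],
  [0,[-1.1,0,-0.7],0],
  [0,[0,0,0],0],
])

```text
t: 5.0
eef_pos: [528.0, 238.3, 206.3]
eef_rot: [-2.179, 0.098, 2.174]
ft_force: [2.4, -7.0, 1.9]
opening: 28.7
```

```bash
python3 - <<'E'
from h import *
s,m=pose(); print(P(s["eef_pos"]))
E
```

```text
t 5.0 pos [528.  238.3 206.3] F [ 2.4 -7.   1.9] open 28.7
[[ 0.002 -0.089 -0.996]
 [-0.001 -0.996  0.089]
 [-1.     0.001 -0.002]]
[-121.19376671  178.85350169  206.25100867]
```

>>> drive_tool([
  [0,[-1.05,0,-0.8],0],
  [0,[-0.95,0,-0.9],0],
  [0,[-0.9,0,-0.95],0],
  [0,[-0.8,0,-1.05],0],
  [0,[-0.7,0,-1.1],0],
  [0,[-0.6,0,-1.15],0],
  [0,[-0.5,0,-1.2],0],
  [0,[-0.4,0,-1.25],0],
  [0,[-0.1,0,-0.3],0],
  [0,[0,0,0],0],
])

```text
t: 6.0
eef_pos: [613.4, 232.8, 265.5]
eef_rot: [-2.178, 0.093, 2.175]
ft_force: [-0.1, 0.3, 0.4]
opening: 0.1
```

```bash
python3 - <<'E'
from h import *
s,m=pose(); print(P(s["eef_pos"])); snap("scene","s4"); crop("scene4" if 0 else "s4",180,80,420,320,2.5,"s4b")
E
```

```text
t 6.0 pos [613.4 232.8 265.5] F [-0.1  0.3  0.4] open 0.1
[[ 0.001 -0.087 -0.996]
 [ 0.002 -0.996  0.087]
 [-1.    -0.002 -0.001]]
[-35.678178   180.47373856 265.51989703]
```

View pics/s4b.png

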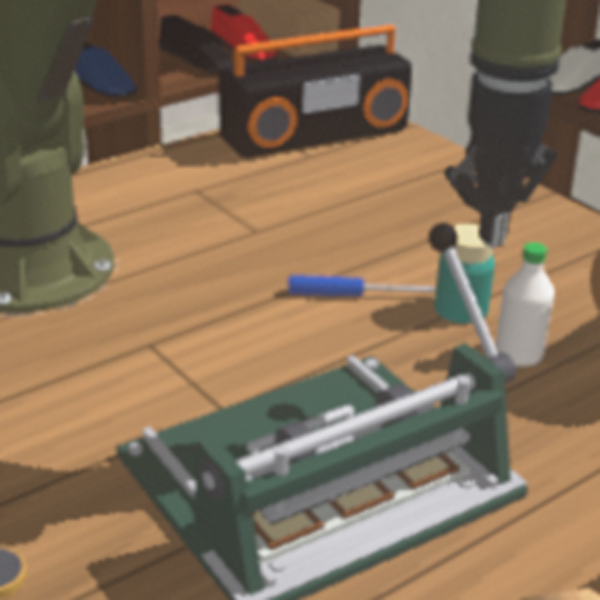

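```bash
python3 - <<'E'
from h import *
c=cam("scene")
for q in range(20,80,5):
    t=np.radians(q); print(q,proj(c,W(-150*np.cos(t),179,112+150*np.sin(t))), W(-150*np.cos(t),179,112+150*np.sin(t)).round(1))
E
```

```text
20 [[347.04614889 186.82117219]] [508.4 240.1 163.3]
25 [[348.53301308 183.80164152]] [513.3 239.6 175.4]
30 [[350.26283316 181.0529663 ]] [519.4 239.1 187. ]
35 [[352.23024507 178.6003321 ]] [526.4 238.6 198. ]
40 [[354.42804705 176.46837747]] [534.3 237.9 208.4]
45 [[356.84703283 174.6809207 ]] [543.1 237.2 218.1]
50 [[359.47582963 173.26064032]] [552.7 236.4 226.9]
55 [[362.30074845 172.22870962]] [563.1 235.5 234.9]
60 [[365.30565464 171.60438726]] [574.1 234.6 241.9]
65 [[368.47186824 171.40456891]] [585.6 233.6 247.9]
70 [[371.77810453 171.6433072 ]] [597.7 232.6 253. ]
75 [[375.20046528 172.33131098]] [610.1 231.6 256.9]
```

>>> drive_tool([
  [0,[-3,0.15,0],0],
  [0,[-1.5,0,1.5],0],
  [0,[0,0,4],0],
  [0,[0,0,4],0],
  [0,[1.5,0,2],0],
  [0,[3.5,0,0],0],
  [0,[3,0,0],0],
  [0,[0,0,-1],0],
  [0,[-0.3,0,-1.5],0],
  [0,[-0.3,0,-1.5],0],
  [0,[-0.3,0,-1.2],0],
  [0,[0,0,0],0],
])

```text
t: 7.25
eef_pos: [540.4, 239.1, 242.3]
eef_rot: [-2.164, 0.089, 2.198]
ft_force: [-28.3, -2.4, 22.2]
opening: 0.3
```

```bash
python3 - <<'E'
from h import *
s,m=pose(); print(P(s["eef_pos"])); snap("scene","s5"); crop("s5",180,80,420,320,2.5,"s5b")
E
```

```text
t 7.25 pos [540.4 239.1 242.3] F [-28.3  -2.4  22.2] open 0.3
[[-0.016 -0.08  -0.997]
 [-0.001 -0.997  0.08 ]
 [-1.     0.002  0.016]]
[-108.91009596  180.72287251  242.33932759]
```

View pics/s5b.png

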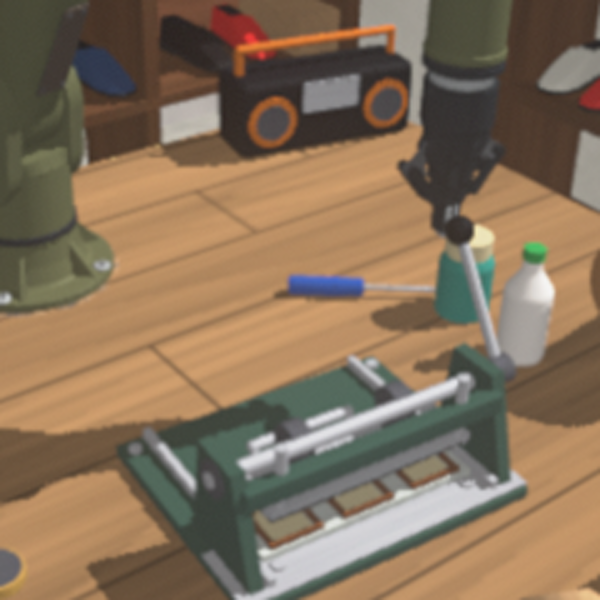

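>>> drive_tool([
  [0,[-0.7,0,-0.5],0],
  [0,[-0.6,0,-0.7],0],
  [0,[-0.5,0,-0.7],0],
  [0,[-0.4,0,-0.7],0],
  [0,[-0.3,0,-0.7],0],
  [0,[-0.2,0,-0.4],0],
  [0,[0,0,0],0],
])

```text
t: 8.0
eef_pos: [583.8, 235.2, 265.4]
eef_rot: [-2.169, 0.09, 2.187]
ft_force: [-10.3, 3.6, -3.1]
opening: 0.0
```

```bash
python3 - <<'E'
from h import *
s,m=pose(); print(P(s["eef_pos"])); snap("scene","s6"); crop("s6",180,80,420,320,2.5,"s6b")
E
```

```text
t 8.0 pos [583.8 235.2 265.4] F [-10.3   3.6  -3.1] open 0.0
[[-0.008 -0.084 -0.996]
 [ 0.002 -0.996  0.084]
 [-1.    -0.001  0.008]]
[-65.32462397 180.40048363 265.40860067]
```

View pics/s6b.png

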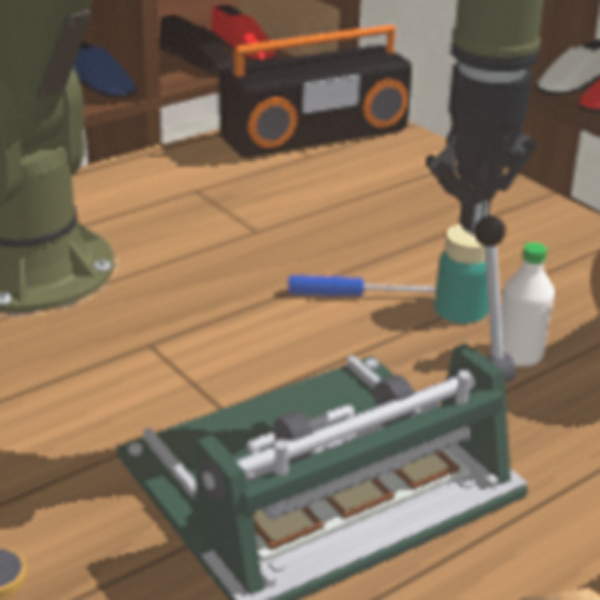

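>>> drive_tool([
  [0,[0,0,-0.3],0],
  [0,[0,0,0],0],
])

```text
t: 8.25
eef_pos: [584.1, 235.2, 265.3]
eef_rot: [-2.165, 0.09, 2.193]
ft_force: [-19.9, 2.7, 1.0]
opening: -0.0
```

```bash
python3 - <<'E'
from h import *
s,m=pose(); print(s["qpos"].round(2), P(s["eef_pos"]))
E
```

```text
t 8.25 pos [584.1 235.2 265.3] F [-19.9   2.7   1. ] open -0.0
[[-0.013 -0.082 -0.997]
 [ 0.001 -0.997  0.082]
 [-1.     0.     0.013]]
[-0.22  0.52 -0.33  1.46  0.17  1.21 -2.23] [-65.06837303 180.45561383 265.3332048 ]
```

>>> drive_tool([
  [0,[-2,0,3],0],
  [30,[0,0,0],-8.18],
  [30,[0,0,0],-8.18],
  [30,[0,0,0],-8.18],
  [30,[0,0,0],-8.18],
  [30,[0,0,0],-8.18],
  [30,[0,0,0],-8.18],
  [30,[0,0,0],-8.18],
  [30,[0,0,0],-8.18],
  [30,[0,0,0],-8.18],
  [30,[0,0,0],-8.18],
  [30,[0,0,0],-8.18],
])

```text
t: 9.45
eef_pos: [561.1, 235.3, 287.2]
eef_rot: [1.271, 1.169, -1.268]
ft_force: [0.6, 0.5, -0.1]
opening: 25.6
```

```bash
python3 - <<'E'
from h import *
to(W(-95,0,150)); s=r.get_state(); print(s["qpos"].round(2), P(s["eef_pos"]))
E
```

```text
t 9.45 pos [561.1 235.3 287.2] F [ 0.6  0.5 -0.1] open 25.6
[[ 0.002  0.997 -0.082]
 [ 0.001 -0.082 -0.997]
 [-1.     0.002 -0.001]]
tool shift cm [13.71 -0.74 17.88]
[ 0.    0.52 -0.73  1.49  0.36  1.27 -0.86] [-87.95620552 178.65661914 287.23520816]
```

>>> drive_tool([
  [30,[0,-0.1,4.4],0],
  [30,[0,-0.2,4.5],0],
  [30,[0,-0.2,4.5],0],
  [30,[0,-0.2,4.5],0],
  [30,[4,0,0],0],
  [30,[4,0,0],0],
  [30,[4,0,0],0],
  [30,[2,0,0],0],
  [30,[0,0,0],0],
])

```text
t: 10.35
eef_pos: [537.4, 56.8, 144.1]
eef_rot: [1.272, 1.168, -1.277]
ft_force: [-0.2, 0.2, 0.1]
opening: 25.5
```

```bash
python3 - <<'E'
from h import *
snap("wrist","w7"); to(W(-95,0,46))
E
```

```text
t 10.4 pos [538.3  57.4 145.8] F [ 0.4 -0.3  1.6] open 25.5
[[-0.001  0.996 -0.088]
 [-0.    -0.088 -0.996]
 [-1.    -0.001  0.   ]]
tool shift cm [ 9.98  0.1  -0.05]
```

View pics/w7.png

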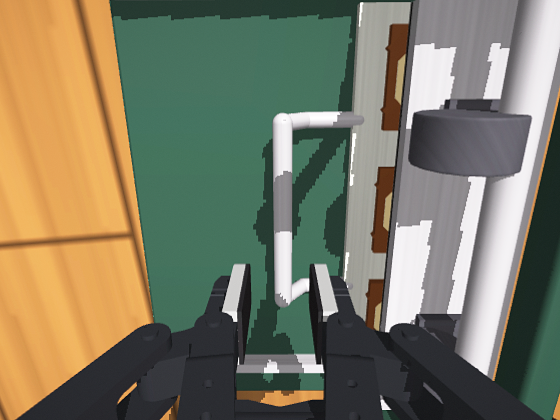

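```bash
python3 - <<'E'
from h import *
c=camf("wrist","w7"); a,b=onz(c,(283,122),42),onz(c,(282,297),42); print(a,b,P(a),P(b),P((a+b)/2))
E
```

```text
[544.20884735 115.19516643  42.        ] [533.34857115  -4.31873699  42.        ] [-94.88146003  57.5358094   42.        ] [-95.80770453 -62.46694383  42.        ] [-95.34458228  -2.46556722  42.        ]
```

>>> drive_tool([
  [30,[4,0.05,0.1],0],
  [30,[4,0,0.1],0],
  [30,[2,0,0],0],
  [30,[0,0,0],0],
  [0,[0,0,0],0],
  [0,[0,0,0],0],
  [0,[0,0,0],0],
])

```text
t: 11.1
eef_pos: [539.2, 56.1, 47.3]
eef_rot: [1.275, 1.165, -1.27]
ft_force: [-2.3, 0.4, 7.2]
opening: 9.7
```

>>> drive_tool([
  [0,[0,-1,0],0],
  [0,[0,-1.5,0],0],
  [0,[0,-1.5,0],0],
  [0,[0,-1.5,0],0],
  [0,[0,-1.5,0],0],
  [0,[0,-1.5,0],0],
  [0,[0,-1.5,0],0],
  [0,[0,-1,0],0],
  [0,[0,0,0],0],
  [0,[0,0,0],0],
])

```text
t: 12.1
eef_pos: [429.6, 65.1, 47.2]
eef_rot: [1.275, 1.163, -1.27]
ft_force: [-1.4, -1.8, 17.7]
opening: 10.0
```

```bash
python3 - <<'E'
from h import *
s,m=pose(); print(P(s["eef_pos"]))
E
```

```text
t 12.1 pos [429.6  65.1  47.2] F [-1.4 -1.8 17.7] open 10.0
[[ 0.004  0.996 -0.087]
 [-0.001 -0.087 -0.996]
 [-1.     0.004  0.   ]]
[-204.95276672   -1.84948733   47.15145229]
```

>>> drive_tool([
  [0,[0,-0.4,0],0],
  [0,[0,0,0],0],
])

```text
t: 12.3
eef_pos: [429.4, 65.2, 47.3]
eef_rot: [1.28, 1.159, -1.267]
ft_force: [11.6, -5.0, 4.0]
opening: 10.0
```

```bash
python3 - <<'E'
from h import *
s,m=pose(); print(P(s["eef_pos"]))
E
```

```text
t 12.3 pos [429.4  65.2  47.3] F [11.6 -5.   4. ] open 10.0
[[ 0.01   0.996 -0.089]
 [ 0.001 -0.089 -0.996]
 [-1.     0.01  -0.001]]
[-205.11799838   -1.82905281   47.25531292]
```

>>> drive_tool([
  [30,[0,0.3,0],0],
  [30,[0,0,0],0],
  [40,[-3,0,0],0],
  [40,[-4,0,0],0],
  [40,[-4,0,0],0],
  [40,[-4,1,2],0],
  [40,[-3,4,1],0],
  [40,[0,4,0],0],
  [40,[0,1,0],0],
  [40,[0,0,0],0],
])

```text
t: 13.3
eef_pos: [523.8, 27.0, 224.0]
eef_rot: [1.273, 1.168, -1.274]
ft_force: [-1.1, 1.1, -0.4]
opening: 34.0
```

```bash
python3 - <<'E'
from h import *
pose(); snap("top","t8"); snap("wrist","w8"); crop("t8",190,140,470,290,2.8,"t8b")
E
```

```text
t 13.3 pos [523.8  27.  224. ] F [-1.1  1.1 -0.4] open 34.0
[[-0.001  0.996 -0.088]
 [ 0.001 -0.088 -0.996]
 [-1.    -0.001 -0.001]]
```

View pics/t8b.png

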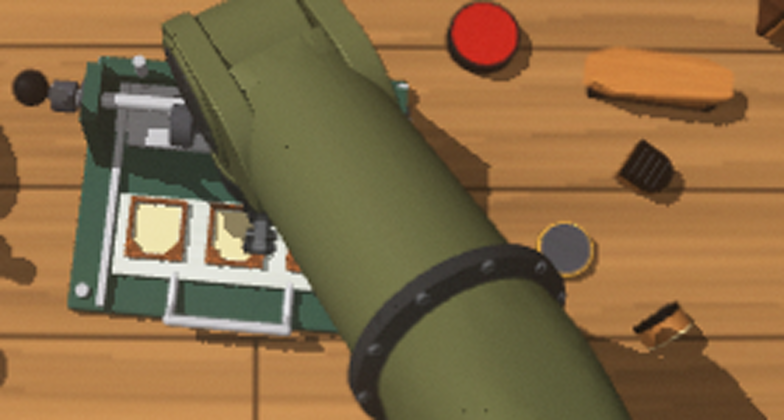

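View pics/w8.png

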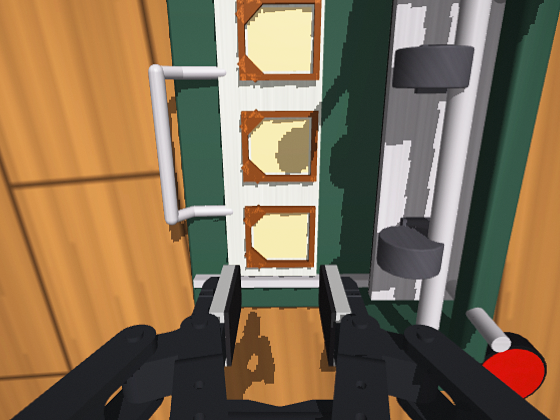

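```bash
cat > ov.py <<'E'
from h import *
import sys
def D(L,Wd):
    r=Wd/2; a=np.linspace(np.pi/2,3*np.pi/2,30); cx=-L/2+r
    return np.vstack([[L/2,-r],[L/2,r],np.c_[cx+r*np.cos(a),r*np.sin(a)],[L/2,-r]])
def overlay(fn,camn,o,yaw,out,box=(180,0,380,300),k=2.6):
    c=camf(camn,fn); im=cv2.imread(f"pics/{fn}.png"); x0,y0,x1,y1=box
    im=cv2.resize(im[y0:y1,x0:x1],None,fx=k,fy=k,interpolation=cv2.INTER_CUBIC)
    px=np.array([np.cos(yaw),np.sin(yaw),0]);py=np.array([-np.sin(yaw),np.cos(yaw),0])
    for j in (-84,0,84):
        for z,col in ((26,(255,0,0)),(32,(0,255,0))):
            d=D(54,50); Q=np.array([o+d_[0]*px+(d_[1]+j)*py+[0,0,z] for d_ in d]); u=(proj(c,Q)-[x0,y0])*k
            cv2.polylines(im,[u.astype(int)],True,col,1)
    cv2.imwrite(f"pics/{out}.png",im)
if __name__=="__main__":
    yaw=np.radians(-4.85); px=np.array([np.cos(yaw),np.sin(yaw),0])
    bar=np.array([429.4,65.2-1.0,0])   # bar mid guess
    n=bar+95*px; print(n); overlay("w8","wrist",n,yaw,"w8o")
E
python3 ov.py
```

```text
[524.05984843  56.16799553   0.        ]
```

View pics/w8o.png

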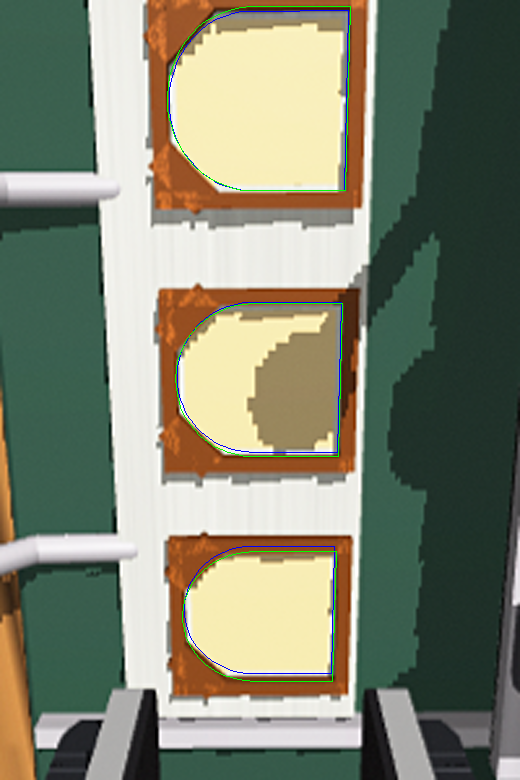

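>>> drive_tool([
  [20,[0,0,0],7.57],
  [20,[0,0,0],7.57],
  [20,[0,0,0],7.57],
  [20,[0,0,0],7.57],
  [20,[0,0,0],7.57],
  [20,[0,0,0],7.57],
  [20,[0,0,0],7.57],
  [20,[0,2.75,3],0],
  [20,[0,2.75,3],0],
  [20,[0,2.75,3],0],
  [20,[0,2.75,3],0],
  [20,[0,2.75,3],0],
])

```text
t: 14.6
eef_pos: [467.2, -169.2, 224.5]
eef_rot: [1.903, 0.549, -1.906]
ft_force: [0.6, -0.6, -0.3]
opening: 17.1
```

>>> drive_tool([
  [20,[0,2.75,3],0],
  [20,[0,2.75,3],0],
  [20,[0,2.75,3],0],
  [20,[0,2.75,3],0],
  [20,[0,2.75,3],0],
  [20,[0,1.5,1],0],
  [20,[0,0,0],0],
])

```text
t: 15.3
eef_pos: [412.9, -384.8, 224.0]
eef_rot: [1.907, 0.544, -1.909]
ft_force: [-0.0, 1.0, 0.2]
opening: 17.3
```

```bash
python3 - <<'E'
from h import *
s,m=pose(); snap("wrist","w9"); print(s["qpos"].round(2))
E
```

```text
t 15.3 pos [ 412.9 -384.8  224. ] F [-0.   1.   0.2] open 17.3
[[-0.001  0.527 -0.85 ]
 [ 0.    -0.85  -0.527]
 [-1.    -0.001  0.001]]
[ 0.98  0.46 -0.42  1.71  0.21  1.03 -0.52]
```

View pics/w9.png

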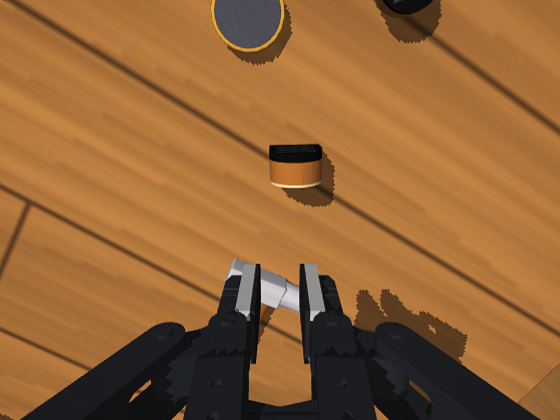

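```bash
python3 - <<'E'
from h import *
c=camf("wrist","w9"); s=r.get_state(); m=R.from_rotvec(s["eef_rot"]).as_matrix()
for uv,z in [((296,187),25),((296,187),50),((296,145),50),((270,150),25),((322,150),25),((296,158),50),((265,280),26)]:
    w=onz(c,uv,z); print(uv,z,w.round(1),(m.T@(w-s["eef_pos"])).round(1))
E
```

```text
(296, 187) 25 [ 414.2 -402.6   25. ] [199.2  17.6  10.4]
(296, 187) 50 [ 419.7 -397.9   50. ] [174.2  16.4   3.3]
(296, 145) 50 [ 449.1 -379.1   50. ] [174.2  16.  -31.7]
(270, 150) 25 [ 430.5 -365.2   25. ] [199.2  -5.5 -23.2]
(322, 150) 25 [ 454.5 -403.8   25. ] [199.1  39.9 -23.1]
(296, 158) 50 [ 440.2 -384.7   50. ] [174.2  16.1 -21.1]
(265, 280) 26 [ 318.4 -427.8   26. ] [198.2 -11.8 105. ]
```

>>> drive_tool([
  [0,[4,1.6,3.2],0],
  [0,[4,0,0],0],
  [0,[4,0,0],0],
  [0,[4,0,0],0],
  [0,[0,0,0],0],
  [0,[0,0,-1],0],
  [0,[0,0,-1],0],
  [0,[0,0,-1],0],
  [0,[0,0,-1],0],
  [0,[0,0,0],0],
])

```text
t: 16.35
eef_pos: [433.7, -389.1, 68.6]
eef_rot: [1.905, 0.548, -1.901]
ft_force: [-0.6, -0.3, 0.2]
opening: 0.0
```

```bash
python3 - <<'E'
from h import *
s,m=pose(); snap("wrist","w10"); snap("scene","s10"); crop("s10",60,200,300,380,2.5,"s10b")
E
```

```text
t 16.35 pos [ 433.7 -389.1   68.6] F [-0.6 -0.3  0.2] open 0.0
[[ 0.003  0.532 -0.846]
 [-0.001 -0.846 -0.532]
 [-1.     0.002 -0.002]]
```

View pics/w10.png

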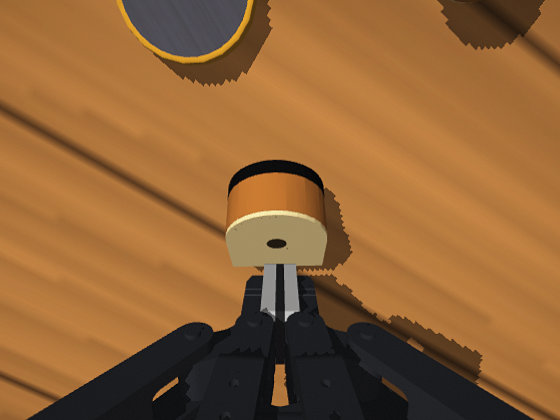

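View pics/s10b.png

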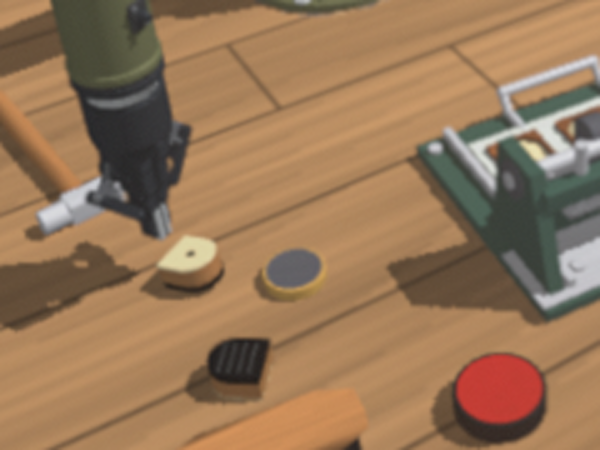

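>>> drive_tool([
  [0,[-2,0,0.5],0],
  [70,[-4,0,0],0],
  [70,[-2,0,0],0],
  [70,[0,0,0],0],
])

```text
t: 16.85
eef_pos: [427.6, -394.7, 150.6]
eef_rot: [1.907, 0.54, -1.902]
ft_force: [-0.5, -0.1, -0.3]
opening: 43.4
```

```bash
python3 - <<'E'
from h import *
s,m=pose(); snap("wrist","w11")
E
```

```text
t 16.85 pos [ 427.6 -394.7  150.6] F [-0.5 -0.1 -0.3] open 43.4
[[ 0.004  0.529 -0.849]
 [-0.004 -0.849 -0.529]
 [-1.     0.005 -0.001]]
```

View pics/w11.png

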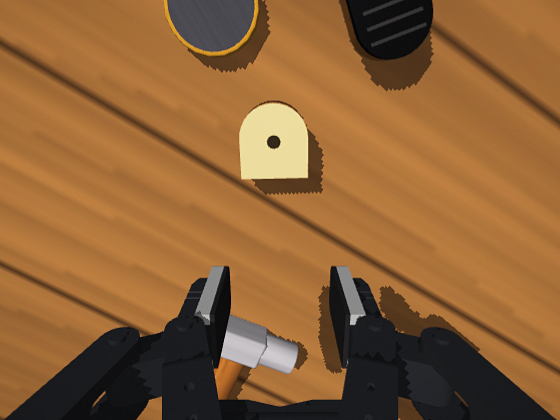

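```bash
python3 - <<'E'
from h import *
c=camf("wrist","w11"); s=r.get_state(); m=R.from_rotvec(s["eef_rot"]).as_matrix()
A,B,C=[onz(c,u,28) for u in [(241.5,179),(308,177.5),(272.5,101)]]
M=(A+B)/2; print(A,B,C,np.linalg.norm(A-B),np.linalg.norm(C-M)); ax=M-C; print("heel x ang",np.degrees(np.arctan2(ax[1],ax[0])), "edge normal", np.degrees(np.arctan2(*( -(A-B)[[0,1]]*[1,-1] ))))
cen=(M+C)/2; print(cen,(m.T@(cen-s["eef_pos"])).round(1))
E
```

```text
[ 431.35516778 -364.08036156   28.        ] [ 456.18929558 -402.03505378   28.        ] [ 486.11591064 -355.22491755   28.        ] 45.35738710692405 50.67199773424392
heel x ang -146.68280751643437 edge normal 33.197117714642886
[ 464.94407116 -369.14131261   28.        ] [120.7  -1.4 -45.6]
```

>>> drive_tool([
  [80,[2,-0.1,-3.76],-1.3],
  [80,[4,0,0],0],
  [80,[4,0,0],0],
  [80,[2,0,0],0],
  [80,[0,0,0],0],
])

```text
t: 17.4
eef_pos: [455.4, -370.8, 23.2]
eef_rot: [1.888, 0.573, -1.898]
ft_force: [-0.8, 0.7, 0.0]
opening: 68.7
```

```bash
python3 - <<'E'
from h import *
s,m=pose(); snap("wrist","w12")
print((m.T@(np.array([464.9,-369.1,28])-s["eef_pos"])).round(1))
E
```

```text
t 17.4 pos [ 455.4 -370.8   23.2] F [-0.8  0.7  0. ] open 68.7
[[-0.007  0.549 -0.836]
 [ 0.005 -0.836 -0.549]
 [-1.    -0.008  0.003]]
[-4.8  3.7 -8.8]
```

View pics/w12.png

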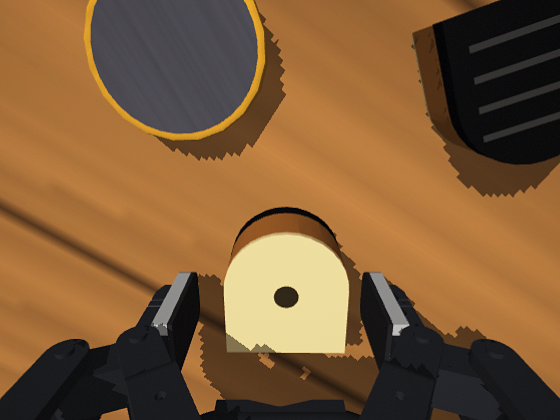

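>>> drive_tool([
  [80,[-0.8,0.35,0],0],
  [80,[0,0,0],0],
  [50,[0,0,0],0],
  [30,[0,0,0],0],
  [10,[0,0,0],0],
  [0,[0,0,0],0],
  [0,[0,0,0],0],
])

```text
t: 18.15
eef_pos: [460.5, -375.7, 37.0]
eef_rot: [1.891, 0.563, -1.89]
ft_force: [-2.2, 1.9, 8.6]
opening: 44.2
```

```bash
python3 - <<'E'
from h import *
s,m=pose(); snap("wrist","w13")
E
```

```text
t 18.15 pos [ 460.5 -375.7   37. ] F [-2.2  1.9  8.6] open 44.2
[[ 0.001  0.549 -0.836]
 [-0.002 -0.836 -0.549]
 [-1.     0.002 -0.   ]]
```

View pics/w13.png

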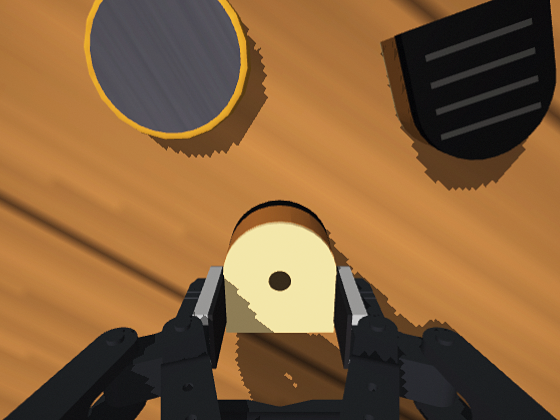

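```bash
python3 - <<'E'
from h import *
c=camf("wrist","w13"); s=r.get_state(); m=R.from_rotvec(s["eef_rot"]).as_matrix()
for u in [(225.5,332),(335.5,332),(280,222.5),(280,281)]: 
  for z in (28,32):
    w=onz(c,u,z); print(u,z,w.round(1),(m.T@(w-s["eef_pos"])).round(1))
E
```

```text
(225.5, 332) 28 [ 433.6 -367.6   28. ] [  9.  -21.6  18. ]
(225.5, 332) 32 [ 436.6 -366.5   32. ] [  5.  -20.9  14.9]
(335.5, 332) 28 [ 459.1 -406.5   28. ] [ 9.1 25.  18.1]
(335.5, 332) 32 [ 461.3 -404.2   32. ] [ 5.1 24.2 15. ]
(280, 222.5) 28 [ 487.7 -359.6   28. ] [  9.    1.4 -31.7]
(280, 222.5) 32 [ 489.  -358.7   32. ] [  5.    1.4 -33.2]
(280, 281) 28 [ 466.7 -373.4   28. ] [ 9.   1.4 -6.5]
(280, 281) 32 [ 468.6 -372.1   32. ] [ 5.   1.4 -8.8]
```

>>> drive_tool([
  [0,[-2,0,0],0],
  [0,[-4,0,0],0],
  [0,[-4,0,0],0],
  [0,[-4,0,0],0],
  [0,[-3,0,0],0],
  [0,[0,0,0],0],
])

```text
t: 18.8
eef_pos: [462.0, -376.3, 210.5]
eef_rot: [1.893, 0.558, -1.884]
ft_force: [0.1, -0.3, 0.0]
opening: 44.7
```

```bash
python3 - <<'E'
from h import *
s,m=pose(); snap("wrist","w14"); print(s["qpos"].round(2))
E
```

```text
t 18.8 pos [ 462.  -376.3  210.5] F [ 0.1 -0.3  0. ] open 44.7
[[ 0.007  0.549 -0.836]
 [-0.005 -0.836 -0.549]
 [-1.     0.008 -0.003]]
[ 0.9   0.51 -0.41  1.65  0.23  1.02 -0.57]
```

View pics/w14.png

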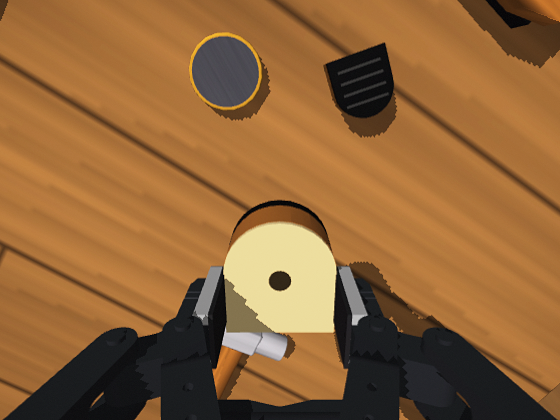

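>>> drive_tool([
  [0,[0,0,0],-8.34],
  [0,[0,0,0],-8.34],
  [0,[0,0,0],-8.34],
  [0,[0,0,0],-8.34],
  [0,[0,0,0],-8.34],
  [0,[0,0,0],-8.34],
  [0,[0,0,0],-8.34],
  [0,[0,0,0],-8.34],
  [0,[0,0,0],-8.34],
  [0,[0,0,0],-8.34],
  [0,[0,0,0],-8.34],
  [0,[0,0,0],-8.34],
])

```text
t: 20.05
eef_pos: [459.4, -375.0, 203.9]
eef_rot: [0.632, 1.479, -0.631]
ft_force: [-0.0, 0.4, 0.2]
opening: 44.3
```

>>> drive_tool([
  [0,[0,0,0],-8.34],
  [0,[0,0,0],-8.34],
  [0,[0,0,0],-8.34],
  [0,[0,0,0],-8.34],
  [0,[0,0,0],-8.34],
  [0,[0,0,0],0],
  [0,[0,0,0],0],
])

```text
t: 20.75
eef_pos: [459.7, -375.1, 204.4]
eef_rot: [0.072, 1.571, -0.069]
ft_force: [-0.6, -0.3, -1.8]
opening: 44.7
```

```bash
python3 - <<'E'
from h import *
to([523.6,-28.1,130]); print(r.get_state()["qpos"].round(2))
E
```

```text
t 20.75 pos [ 459.7 -375.1  204.4] F [-0.6 -0.3 -1.8] open 44.7
[[-0.001  0.09   0.996]
 [ 0.001  0.996 -0.09 ]
 [-1.     0.001 -0.001]]
tool shift cm [ 7.48 35.12  3.26]
[ 1.26  0.69 -1.08  1.65  0.64  1.2   1.51]
```

>>> drive_tool([
  [0,[0,3.9,0.36],-0.3],
  [0,[0,3.9,0.36],0],
  [0,[0,3.9,0.36],0],
  [0,[0,3.9,0.36],0],
  [0,[0,3.9,0.36],0],
  [0,[0,3.9,0.36],0],
  [0,[0,3.9,0.36],0],
  [0,[0,3.9,0.36],0],
  [0,[1,3.9,0.36],0],
  [0,[3,0,0],0],
  [0,[3,0,0],0],
  [0,[0,0,0],0],
])

```text
t: 21.95
eef_pos: [518.6, -28.4, 132.5]
eef_rot: [0.064, 1.576, -0.066]
ft_force: [-0.6, 0.2, -1.0]
opening: 44.0
```

```bash
python3 - <<'E'
from h import *
to([523.6,-28.1,130]); snap("wrist","w15")
E
```

```text
t 21.95 pos [518.6 -28.4 132.5] F [-0.6  0.2 -1. ] open 44.0
[[-0.006  0.082  0.997]
 [-0.001  0.997 -0.082]
 [-1.    -0.001 -0.006]]
tool shift cm [0.24 0.07 0.49]
```

View pics/w15.png

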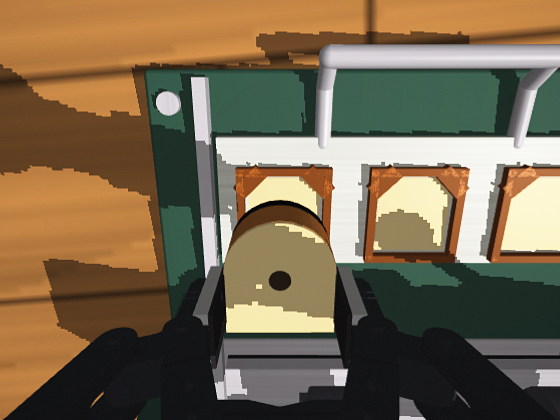

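```bash
python3 - <<'E'
from h import *; import ov
yaw=np.radians(-4.85); n=np.array([524.06,56.17,0])
ov.overlay("w15","wrist",n,yaw,"w15o",box=(210,120,500,300),k=2.7)
E
```

```text
(no output)
```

View pics/w15o.png

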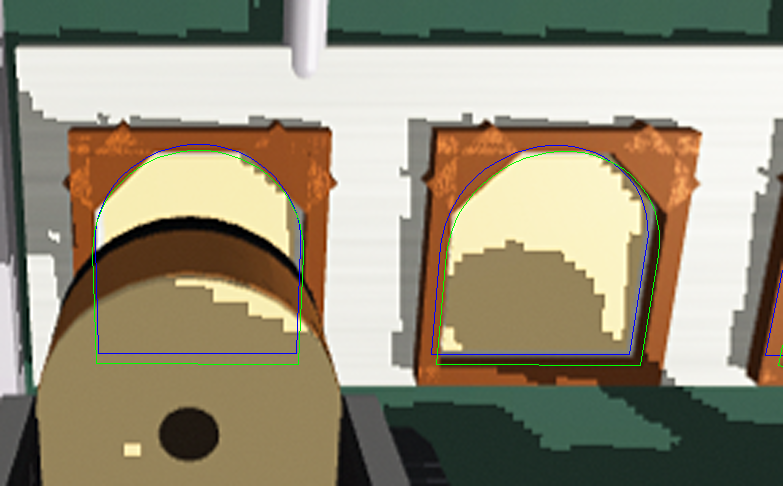

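>>> drive_tool([
  [0,[2,0,0.5],0],
  [0,[2,0,0],0],
  [0,[1.6,0,0],0],
  [0,[0,0,0],0],
  [0,[0,0,0],0],
])

```text
t: 22.5
eef_pos: [526.2, -28.4, 80.2]
eef_rot: [0.064, 1.569, -0.064]
ft_force: [0.1, 0.0, -1.5]
opening: 44.2
```

```bash
python3 - <<'E'
from h import *; import ov
to([523.6,-28.6,63]); snap("wrist","w16")
yaw=np.radians(-4.85); n=np.array([524.06,56.17,0])
ov.overlay("w16","wrist",n,yaw,"w16o",box=(180,120,480,345),k=2.6)
E
```

```text
t 22.5 pos [526.2 -28.4  80.2] F [ 0.1  0.  -1.5] open 44.2
[[ 0.001  0.081  0.997]
 [ 0.     0.997 -0.081]
 [-1.     0.     0.001]]
tool shift cm [ 1.72 -0.04 -0.26]
```

View pics/w16o.png

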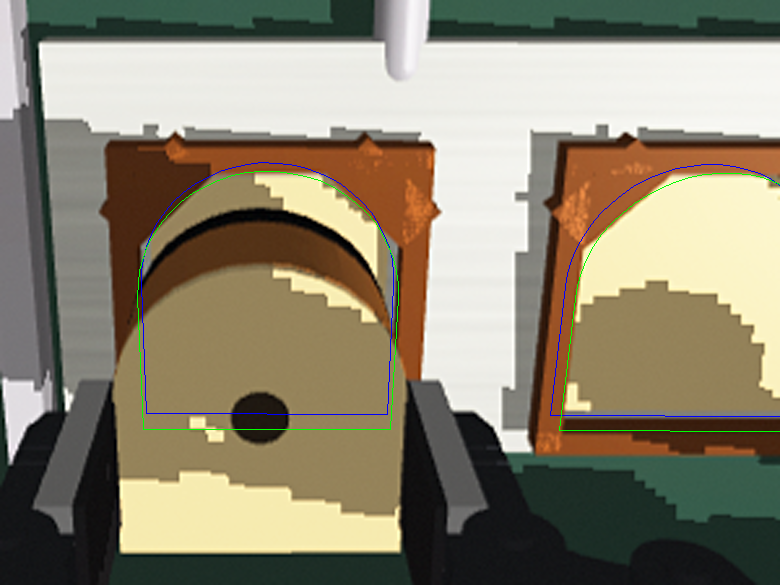

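```bash
python3 - <<'E'
from h import *
c=camf("wrist","w16"); d=np.load("pics/w16.npz"); m=R.from_rotvec(d["eef_rot"]).as_matrix(); p=d["eef_pos"]
yaw=np.radians(-4.85);px=np.array([np.cos(yaw),np.sin(yaw),0]);py=np.array([-np.sin(yaw),np.cos(yaw),0]); n=np.array([524.06,56.17,32])-84*py
print(n,m.T@(n-p),proj(c,n),p, m.T@(c["p"]-p))
for t in [(9,1.4,-6.7),(9,0,-6.7),(9,0,18)]: print(t,proj(c,p+m@np.array(t,float)))
E
```

```text
[516.9580171 -27.5292344  32.       ] [48.22556283  0.1038018  -9.27842452] [[283.04626292 237.88326495]] [526.17155485 -28.39065377  80.23042116] [-121.26898402   -1.61109499  -83.63219896]
(9, 1.4, -6.7) [[287.09009333 283.06987899]]
(9, 0, -6.7) [[283.61125673 283.06853015]]
(9, 0, 18) [[283.38953802 334.30263422]]
```

```bash
python3 - <<'E'
from h import *
for _ in range(4): print(eyes.get_calibration("wrist")["mount"][:3,3], eyes.get_calibration("top")["position"])
E
python3 -c "
from h import *
print(eyes.get_calibration('wrist')['mount'],eyes.get_calibration('top')['position'],eyes.get_calibration('scene')['position'])"
```

```text
[-121.26898402   -1.61109499  -83.63219896] [ 304.6990821    26.05586681 1184.34232976]
[-121.26898402   -1.61109499  -83.63219896] [ 304.6990821    26.05586681 1184.34232976]
[-121.26898402   -1.61109499  -83.63219896] [ 304.6990821    26.05586681 1184.34232976]
[-121.26898402   -1.61109499  -83.63219896] [ 304.6990821    26.05586681 1184.34232976]
[[ 1.90457749e-04  3.24028873e-01 -9.46047173e-01 -1.21268984e+02]
 [ 9.99999937e-01 -3.45414343e-04  8.30122625e-05 -1.61109499e+00]
 [-2.99879892e-04 -9.46047129e-01 -3.24028919e-01 -8.36321990e+01]
 [ 0.00000000e+00  0.00000000e+00  0.00000000e+00  1.00000000e+00]] [ 304.6990821    26.05586681 1184.34232976] [1289.90355033 -545.71772049  800.50844039]
```

>>> drive_tool([
  [0,[0,0.14,-0.24],-0.2],
  [0,[0.4,0,0],0],
  [0,[0.4,0,0],0],
  [0,[0,0,0],0],
  [0,[0,0,0],0],
])

```text
t: 23.05
eef_pos: [523.5, -26.9, 71.3]
eef_rot: [0.061, 1.57, -0.06]
ft_force: [0.5, -0.0, 0.3]
opening: 44.2
```

```bash
python3 - <<'E'
from h import *; import ov
to([523.6,-27.1,63]); snap("wrist","w17")
crop("w17",180,120,480,345,2.6,"w17o")
E
```

```text
t 23.05 pos [523.5 -26.9  71.3] F [ 0.5 -0.   0.3] open 44.2
[[-0.     0.077  0.997]
 [ 0.     0.997 -0.077]
 [-1.     0.    -0.   ]]
tool shift cm [ 0.83 -0.02  0.01]
```

View pics/w17o.png

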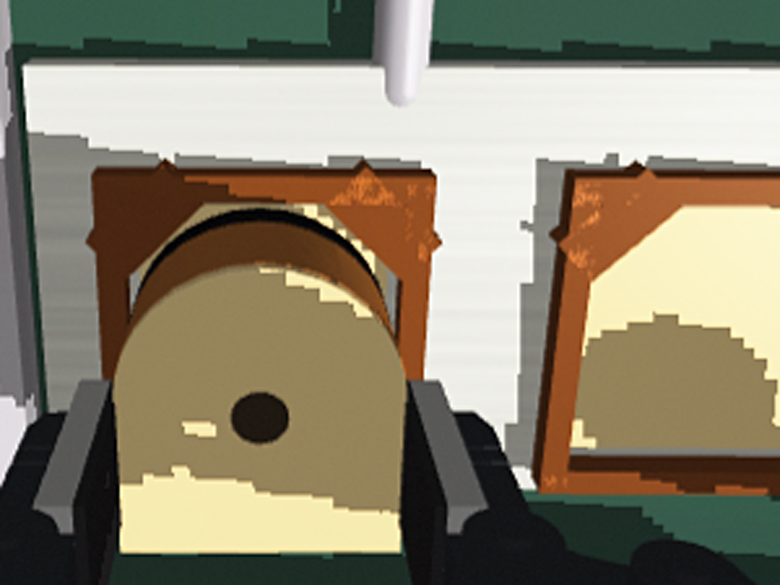

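>>> drive_tool([
  [0,[0.4,0.05,0],0],
  [0,[0.3,0,0],0],
  [0,[0.2,0,0],0],
  [0,[0,0,0],0],
  [0,[0,0,0],0],
])

```text
t: 23.6
eef_pos: [524.4, -26.5, 63.0]
eef_rot: [0.06, 1.568, -0.061]
ft_force: [0.2, -1.6, 6.2]
opening: 44.0
```

```bash
python3 - <<'E'
from h import *; import ov
to([523.6,-27.1,63]); snap("wrist","w18")
crop("w18",180,120,480,345,2.6,"w18o")
E
```

```text
t 23.6 pos [524.4 -26.5  63. ] F [ 0.2 -1.6  6.2] open 44.0
[[ 0.002  0.077  0.997]
 [-0.     0.997 -0.077]
 [-1.    -0.     0.002]]
tool shift cm [ 0.   -0.07 -0.08]
```

View pics/w18o.png

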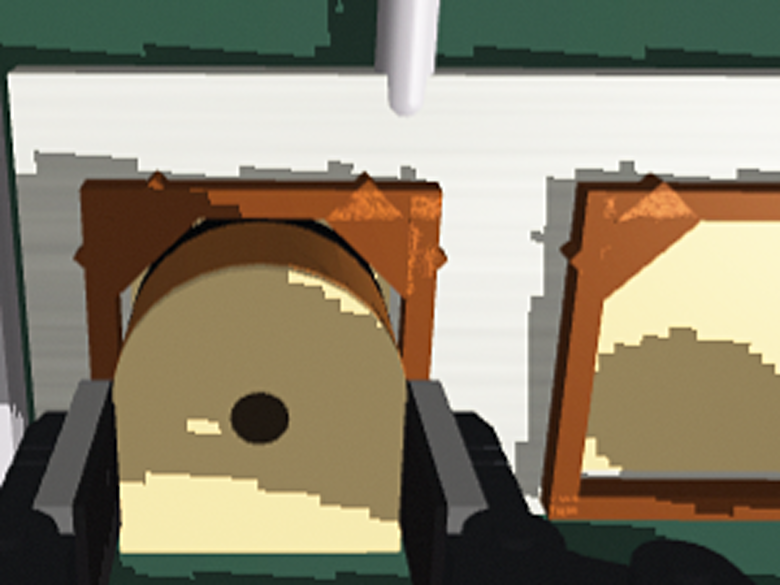

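>>> drive_tool([
  [65,[0,0,0],0],
  [65,[0,0,0],0],
  [70,[-1,0,0],0],
  [70,[-4,0,0],0],
  [70,[-4,0,0],0],
  [70,[-4,0,2],0],
  [70,[-2,0,2],0],
  [70,[0,0,0],0],
])

```text
t: 24.45
eef_pos: [566.7, -29.1, 216.1]
eef_rot: [0.063, 1.563, -0.06]
ft_force: [-0.2, 0.5, -0.7]
opening: 59.8
```

```bash
python3 - <<'E'
from h import *
s,m=pose(); snap("wrist","w19"); print(s["qpos"].round(2)); snap("scene","s19"); crop("s19",60,200,400,390,2.3,"s19b")
E
```

```text
t 24.45 pos [566.7 -29.1 216.1] F [-0.2  0.5 -0.7] open 59.8
[[ 0.007  0.078  0.997]
 [ 0.001  0.997 -0.078]
 [-1.     0.002  0.007]]
[ 0.64  0.62 -1.05  1.71  0.58  1.15  0.92]
```

View pics/w19.png

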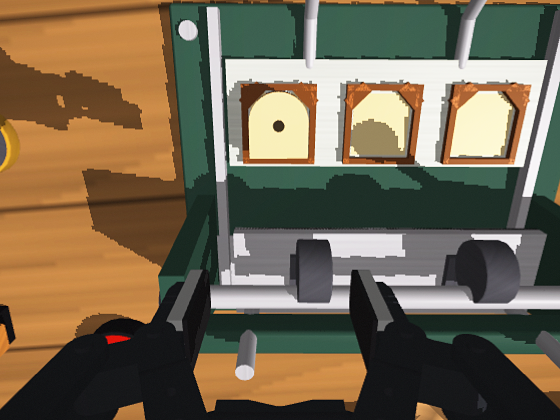

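View pics/s19b.png

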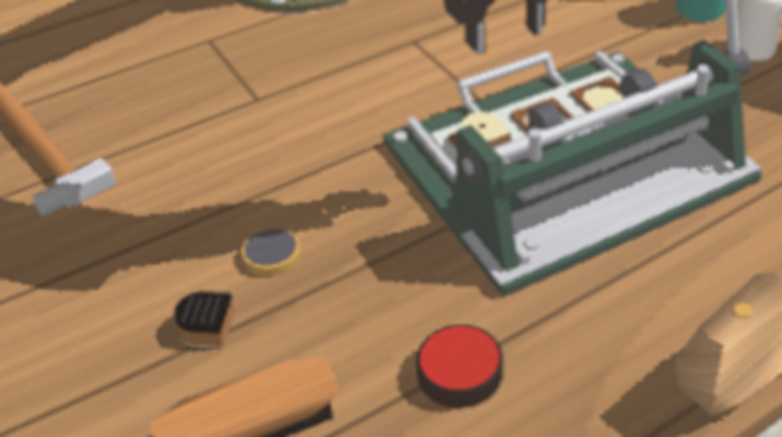

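```bash
sed -i 's/^YAW=.*/YAW=np.radians(-4.85); PX=np.array([np.cos(YAW),np.sin(YAW),0]); PY=np.array([-np.sin(YAW),np.cos(YAW),0]); O=np.array([633.7,47.5,0])/' h.py
python3 - <<'E'
from h import *
crop("w19",150,0,250,250,2.4,"w19c")
E
```

```text
(no output)
```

View pics/w19c.png

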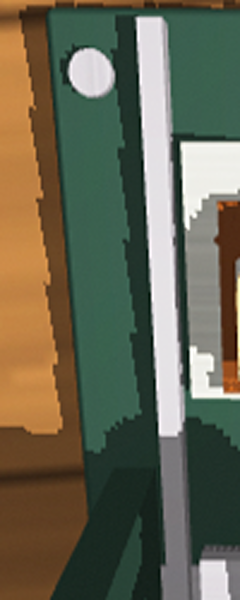

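```bash
python3 - <<'E'
from h import *
c=camf("wrist","w19")
for n,uv,z in [("edge",(170.4,4.2),16),("edge",(185.8,200),16),("rail",(206.7,7),26),("rail",(216.7,183),26),("bolt",(188,30),19),("railL",(220,183),26)]:
    w=onz(c,uv,z); print(n,w.round(1),P(w).round(1))
E
```

```text
edge [ 422.1 -103.7   16. ] [-198.  -168.6   16. ]
edge [ 580.7 -117.7   16. ] [ -38.8 -169.1   16. ]
rail [427.9 -74.4  26. ] [-194.7 -138.9   26. ]
rail [564.3 -85.4  26. ] [ -57.9 -138.2   26. ]
bolt [441.4 -92.4  19. ] [-179.7 -155.7   19. ]
railL [564.5 -82.5  26. ] [ -57.9 -135.4   26. ]
```

```bash
python3 - <<'E'
from h import *
c=cam("scene"); d=np.load("pics/s19.npz"); m=R.from_rotvec(d["eef_rot"]).as_matrix(); p=d["eef_pos"]
for t in (10,15,20,25,30): print(t,[proj(c,p+m@np.array([t,y,0.]))[0].round(1) for y in (-34,34)])
crop("s19",250,190,310,235,12,"s19c")
E
```

```text
10 [array([266.4, 219.3]), array([291.5, 211. ])]
15 [array([266.4, 221.1]), array([291.5, 212.8])]
20 [array([266.5, 222.8]), array([291.4, 214.5])]
25 [array([266.5, 224.6]), array([291.4, 216.3])]
30 [array([266.5, 226.4]), array([291.4, 218. ])]
```

View pics/s19c.png

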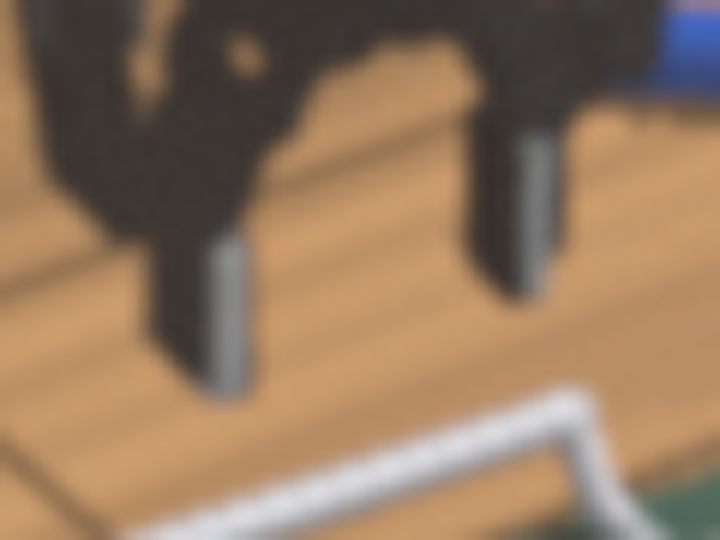

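>>> drive_tool([
  [100,[0,0,0],-7.79],
  [100,[0,0,0],-7.79],
  [100,[0,0,0],-7.79],
  [100,[0,0,0],-7.79],
  [100,[0,0,0],-7.79],
  [100,[0,0,0],-7.79],
  [100,[0,0,0],-7.79],
  [100,[0,0,0],0],
  [100,[0,-2.8,-2.8],0],
  [100,[0,-2.8,-2.8],0],
  [100,[0,-2.8,-2.8],0],
  [100,[0,-2.8,-2.8],0],
])

```text
t: 25.75
eef_pos: [576.8, -188.6, 211.7]
eef_rot: [-0.68, 1.463, 0.681]
ft_force: [0.9, 0.8, 0.5]
opening: 85.5
```

>>> drive_tool([
  [100,[0,-2.8,-2.8],0],
  [100,[0,-2.8,-2.8],0],
  [100,[0,-2.8,-2.8],0],
  [100,[0,-2.8,-2.8],0],
  [100,[0,-2.8,-2.8],0],
  [100,[0,0,0],0],
  [100,[0,0,0],0],
])

```text
t: 26.45
eef_pos: [594.6, -384.8, 211.3]
eef_rot: [-0.678, 1.462, 0.681]
ft_force: [0.0, 0.5, -0.3]
opening: 85.5
```

```bash
python3 - <<'E'
from h import *
s,m=pose(); snap("wrist","w20"); print(s["qpos"].round(2)); print(eyes.get_calibration("wrist")["mount"][:3,3])
E
```

```text
t 26.45 pos [ 594.6 -384.8  211.3] F [ 0.   0.5 -0.3] open 85.5
[[-0.001 -0.765  0.644]
 [ 0.001  0.644  0.765]
 [-1.     0.002  0.   ]]
[ 1.07  0.93 -1.26  1.3   0.87  1.5   2.35]
[-121.27047071   -0.88089249  -84.92218887]
```

View pics/w20.png

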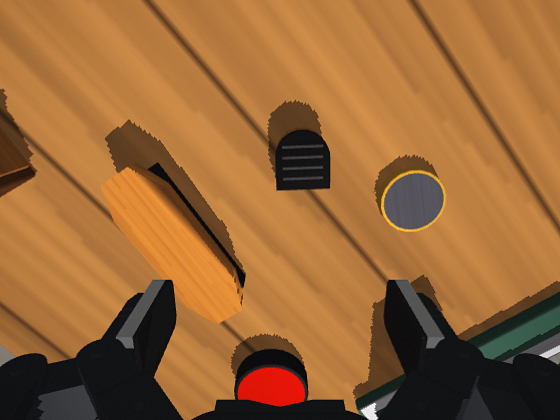

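```bash
cat >> h.py <<'E'
def heel(fn,A,B,C,z=28):
    c=camf("wrist",fn); d=np.load(f"pics/{fn}.npz"); m=R.from_rotvec(d["eef_rot"]).as_matrix(); p=d["eef_pos"]
    A,B,C=[onz(c,u,z) for u in (A,B,C)]; M=(A+B)/2; e=A-B; n=np.array([-e[1],e[0],0]); n*=np.sign(n@(M-C)); n/=np.linalg.norm(n)
    cen=((M-25*n)+(C+25*n))/2
    print("w",np.linalg.norm(e).round(1),"len",((M-C)@n).round(1),"hx deg",np.degrees(np.arctan2(n[1],n[0])).round(1),"cen",cen.round(1),"tool",(m.T@(cen-p)).round(1),"hx in tool",(m.T@n).round(3)); return cen,n
E
python3 - <<'E'
from h import *
heel("w20",(276,190),(330,188),(302,130))
c=camf("wrist","w20"); d=np.load("pics/w20.npz"); m=R.from_rotvec(d["eef_rot"]).as_matrix()
for u,z in [((243,285),20),((222,322),42),((240,290),42),((232,270),42)]:
    w=onz(c,u,z); print("brush",w.round(1),(m.T@(w-d["eef_pos"])).round(1))
E
```

```text
w 46.4 len 50.1 hx deg 52.1 cen [ 566.1 -389.7   28. ] tool [183.3  18.3 -22.1] hx in tool [0.    0.038 0.999]
brush [ 687.6 -330.1   20. ] [191.2 -36.2 101.7]
brush [ 718.5 -322.    42. ] [169.2 -54.6 127.9]
brush [ 682.8 -336.5   42. ] [169.2 -36.6  93.7]
brush [ 674.6 -356.1   42. ] [169.2 -43.   73.4]
```

>>> drive_tool([
  [100,[0,1.9,-0.7],-2.2],
  [100,[4,0,0],0],
  [100,[4,0,0],0],
  [80,[4,0,0],0],
  [80,[3,0,0],0],
  [80,[0.8,0,0],0],
  [80,[0,0,0],0],
  [80,[0,0,0],0],
])

```text
t: 27.3
eef_pos: [577.3, -376.8, 56.5]
eef_rot: [-0.714, 1.449, 0.712]
ft_force: [0.2, 0.9, 0.8]
opening: 68.8
```

```bash
python3 - <<'E'
from h import *
s,m=pose(); snap("wrist","w21"); print((m.T@(np.array([566.1,-389.7,28])-s["eef_pos"])).round(1))
E
```

```text
t 27.3 pos [ 577.3 -376.8   56.5] F [0.2 0.9 0.8] open 68.8
[[ 0.002 -0.792  0.611]
 [-0.     0.611  0.792]
 [-1.    -0.002  0.001]]
[ 28.5   1.1 -17.1]
```

View pics/w21.png

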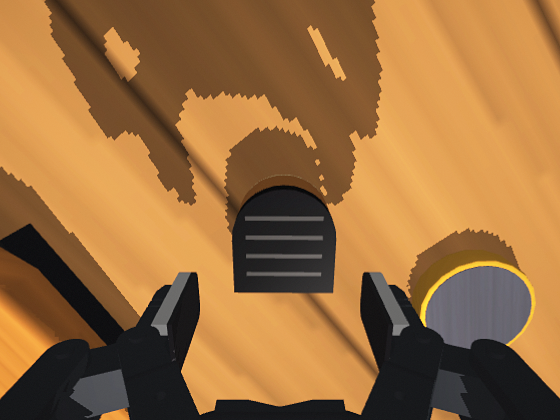

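```bash
python3 - <<'E'
from h import *
heel("w21",(233,292.5),(334,293),(285,184.5))
E
```

```text
w 47.2 len 52.4 hx deg 52.1 cen [ 565.7 -390.    28. ] tool [ 28.5   1.2 -17.6] hx in tool [ 0.001 -0.004  1.   ]
```

>>> drive_tool([
  [80,[0.9,0.1,-0.25],0],
  [80,[0.8,0,0],0],
  [80,[0,0,0],0],
  [60,[0,0,0],0],
  [40,[0,0,0],0],
  [20,[0,0,0],0],
  [0,[0,0,0],0],
  [0,[0,0,0],0],
])

```text
t: 28.15
eef_pos: [574.3, -378.9, 38.0]
eef_rot: [-0.713, 1.45, 0.712]
ft_force: [0.1, -0.0, 3.8]
opening: 44.1
```

>>> drive_tool([
  [0,[-2,0,0],0],
  [0,[-4,0,0],0],
  [0,[-4,0,0],0],
  [0,[-3,0,0],0],
  [0,[0,0,0],0],
])

```text
t: 28.65
eef_pos: [576.0, -378.5, 173.9]
eef_rot: [-0.717, 1.445, 0.708]
ft_force: [1.1, 0.8, -1.7]
opening: 44.2
```

```bash
python3 - <<'E'
from h import *
s,m=pose(); snap("wrist","w22"); print(s["qpos"].round(2))
E
```

```text
t 28.65 pos [ 576.  -378.5  173.9] F [ 1.1  0.8 -1.7] open 44.2
[[ 0.007 -0.792  0.611]
 [-0.002  0.611  0.792]
 [-1.    -0.007  0.002]]
[ 1.12  0.94 -1.26  1.42  0.9   1.41  2.33]
```

View pics/w22.png

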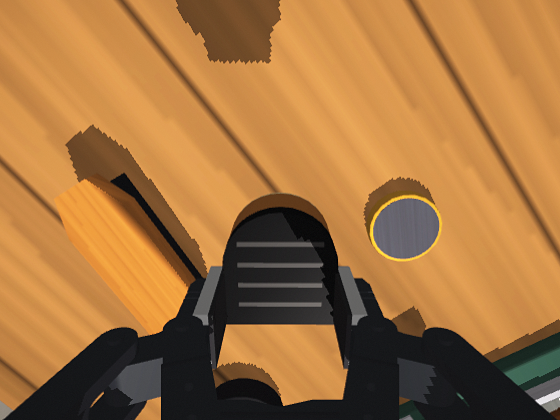

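>>> drive_tool([
  [0,[0,0,0],8.18],
  [0,[0,0,0],8.18],
  [0,[0,0,0],8.18],
  [0,[0,0,0],8.18],
  [0,[0,0,0],8.18],
  [0,[0,0,0],8.18],
  [0,[0,0,0],8.18],
  [0,[0,0,0],8.18],
  [0,[0,0,0],8.18],
  [0,[0,0,0],8.18],
  [0,[0,0,0],8.18],
  [0,[0,0,0],8.18],
])

```text
t: 29.9
eef_pos: [573.2, -378.8, 166.5]
eef_rot: [0.63, 1.48, -0.63]
ft_force: [-0.2, 0.8, -1.5]
opening: 44.2
```

>>> drive_tool([
  [0,[0,0,0],8.18],
  [0,[0,0,0],8.18],
  [0,[0,0,0],8.18],
  [0,[0,0,0],8.18],
  [0,[0,0,0],8.18],
  [0,[0,0,0],8.18],
  [0,[0,0,0],0],
  [0,[0,0,0],0],
])

```text
t: 30.7
eef_pos: [573.5, -378.8, 166.9]
eef_rot: [1.269, 1.171, -1.27]
ft_force: [0.5, 0.2, -0.4]
opening: 44.5
```

```bash
python3 - <<'E'
from h import *
to(W(-110,-197.5,75)); print(r.get_state()["qpos"].round(2))
E
```

```text
t 30.7 pos [ 573.5 -378.8  166.9] F [ 0.5  0.2 -0.4] open 44.5
[[-0.001  0.997 -0.081]
 [ 0.    -0.081 -0.997]
 [-1.    -0.001 -0.   ]]
tool shift cm [  9.21  -8.53 -23.26]
[ 0.9   0.74 -0.67  1.43  0.48  1.14  0.08]
```

>>> drive_tool([
  [0,[0,-1.22,-3.33],0],
  [0,[0,-1.22,-3.33],0],
  [0,[0,-1.22,-3.33],0],
  [0,[0,-1.22,-3.33],0],
  [0,[0,-1.22,-3.33],0],
  [0,[0,-1.22,-3.33],0],
  [0,[0,-1.2,-3.3],0],
  [0,[3,0,0],0],
  [0,[3,0,0],0],
  [0,[2.5,0,0],0],
  [0,[0,0,0],0],
  [0,[0,0,0],0],
])

```text
t: 31.9
eef_pos: [509.0, -139.5, 82.6]
eef_rot: [1.271, 1.17, -1.271]
ft_force: [1.5, 0.0, -1.5]
opening: 44.6
```

```bash
python3 - <<'E'
from h import *
to(W(-110,-197.5,65)); snap("wrist","w23"); s,_=snap("scene","s23"); crop("s23",150,180,330,320,4,"s23b")
E
```

```text
t 31.9 pos [ 509.  -139.5   82.6] F [ 1.5  0.  -1.5] open 44.6
[[-0.001  0.997 -0.083]
 [ 0.001 -0.083 -0.997]
 [-1.    -0.001 -0.001]]
tool shift cm [ 1.76 -0.15  0.07]
```

View pics/w23.png

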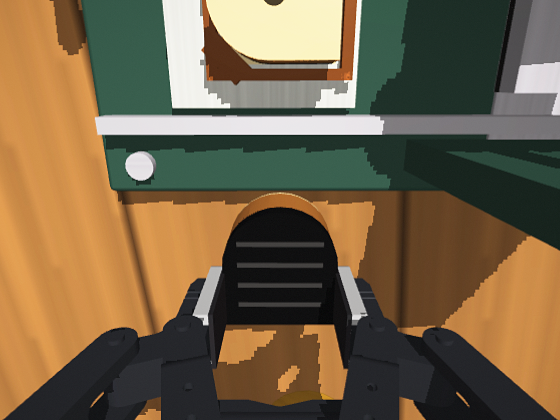

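View pics/s23b.png

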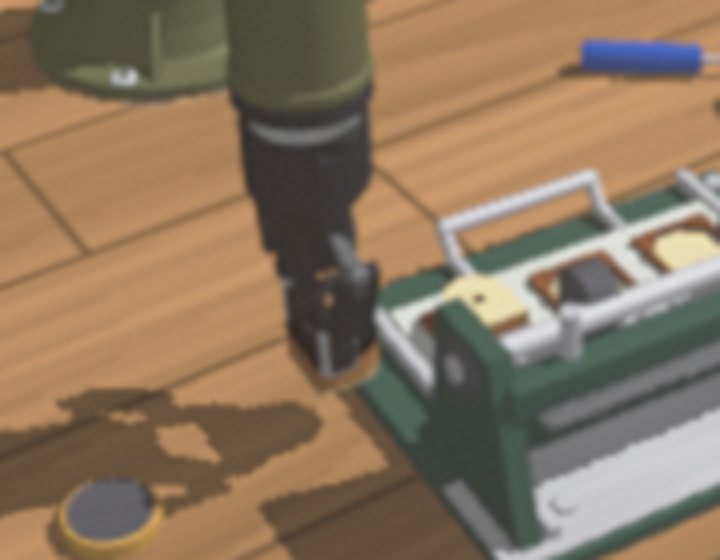

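>>> drive_tool([
  [0,[1,-0.1,0],0],
  [0,[1,0,0],0],
  [0,[0.6,0,0],0],
  [0,[0.5,0,0],0],
  [0,[0.5,0,0],0],
  [0,[0,0,0],0],
  [0,[0,0,0],0],
])

```text
t: 32.7
eef_pos: [507.5, -143.0, 47.4]
eef_rot: [1.27, 1.163, -1.277]
ft_force: [-4.8, -9.5, 15.0]
opening: 44.6
```

```bash
python3 - <<'E'
from h import *
to(W(-110,-197.5,54)); snap("wrist","w24")
E
```

```text
t 32.7 pos [ 507.5 -143.    47.4] F [-4.8 -9.5 15. ] open 44.6
[[-0.001  0.996 -0.088]
 [-0.005 -0.088 -0.996]
 [-1.    -0.     0.005]]
tool shift cm [-0.67 -0.04 -0.3 ]
```

View pics/w24.png

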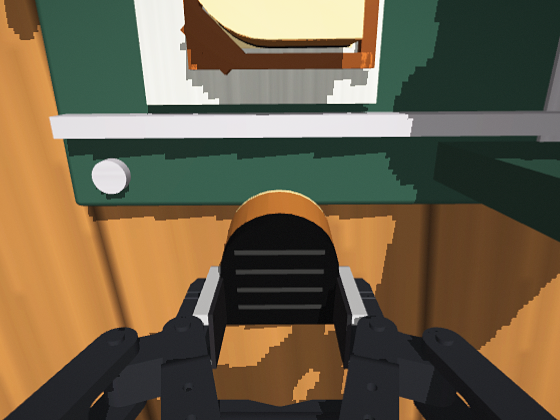

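>>> drive_tool([
  [0,[0.5,0,0],0],
  [0,[0.5,0,0],0],
  [0,[0.5,0,0],0],
  [0,[0,0,0],0],
])

```text
t: 33.15
eef_pos: [507.6, -145.9, 35.9]
eef_rot: [1.267, 1.156, -1.28]
ft_force: [-15.6, -14.5, 58.9]
opening: 44.3
```

```bash
python3 - <<'E'
from h import *
to(W(-110,-197.5,54)); snap("wrist","w25")
E
```

```text
t 33.15 pos [ 507.6 -145.9   35.9] F [-15.6 -14.5  58.9] open 44.3
[[ 0.001  0.996 -0.09 ]
 [-0.012 -0.09  -0.996]
 [-1.     0.002  0.012]]
tool shift cm [-1.82 -0.07 -0.57]
```

View pics/w25.png

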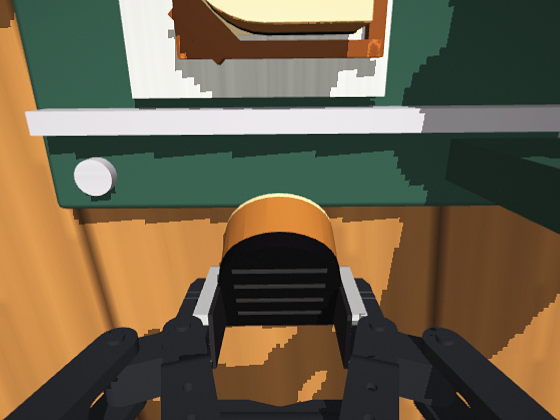

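>>> drive_tool([
  [0,[-1.2,0,0.3],0],
  [0,[-0.5,0,1],0],
  [0,[0,0,1],0],
  [0,[0,0,0],0],
  [0,[0,0,0],0],
])

```text
t: 33.7
eef_pos: [505.6, -162.8, 47.5]
eef_rot: [1.273, 1.168, -1.273]
ft_force: [-1.3, 0.2, -1.5]
opening: 44.3
```

```bash
python3 - <<'E'
from h import *
to(W(-110,-225,39)); snap("wrist","w26"); snap("scene","s26"); crop("s26",170,210,270,290,7,"s26b")
E
```

```text
t 33.7 pos [ 505.6 -162.8   47.5] F [-1.3  0.2 -1.5] open 44.3
[[-0.001  0.996 -0.087]
 [ 0.001 -0.087 -0.996]
 [-1.    -0.001 -0.001]]
tool shift cm [ 0.85 -0.01  0.47]
```

View pics/w26.png

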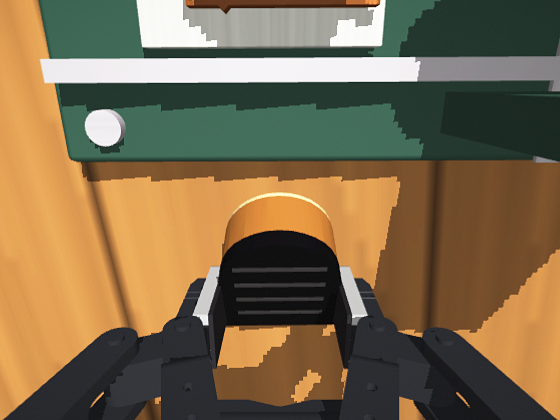

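View pics/s26b.png

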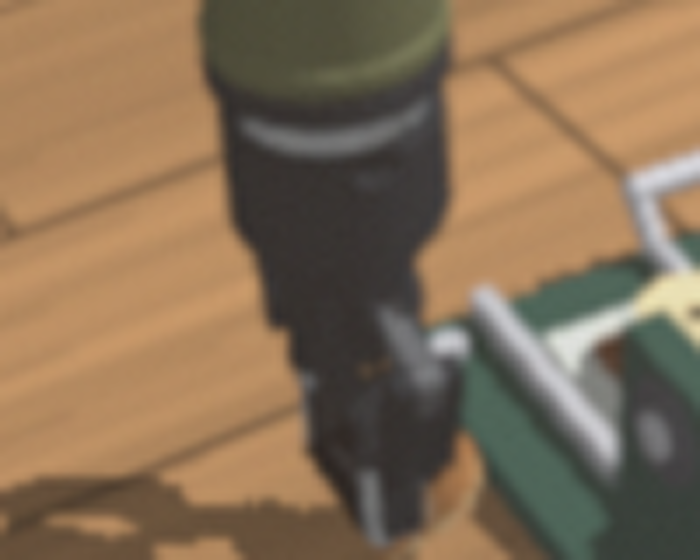

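>>> drive_tool([
  [0,[0.7,0,0],0],
  [0,[0.3,0,0.2],0],
  [0,[0.3,0,0.4],0],
  [0,[0.3,0,0.4],0],
  [0,[0.3,0,0.4],0],
  [0,[0,0,0],0],
])

```text
t: 34.4
eef_pos: [505.6, -165.9, 35.5]
eef_rot: [1.273, 1.175, -1.26]
ft_force: [-21.6, 29.9, 81.7]
opening: 44.1
```

```bash
python3 - <<'E'
from h import *
to(W(-110,-225,39)); snap("wrist","w27")
E
```

```text
t 34.4 pos [ 505.6 -165.9   35.5] F [-21.6  29.9  81.7] open 44.1
[[ 0.004  0.997 -0.077]
 [ 0.007 -0.077 -0.997]
 [-1.     0.003 -0.007]]
tool shift cm [-0.35 -0.04  0.15]
```

View pics/w27.png

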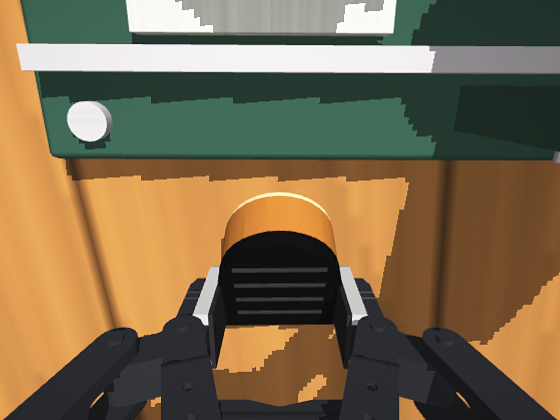

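>>> drive_tool([
  [0,[-1.5,0,-0.5],0],
  [0,[-1.5,0,0],0],
  [0,[-1,0,0],0],
  [0,[0,0,0],0],
])

```text
t: 34.85
eef_pos: [505.9, -171.9, 70.3]
eef_rot: [1.273, 1.165, -1.271]
ft_force: [0.2, 0.8, -1.2]
opening: 44.6
```

```bash
python3 - <<'E'
from h import *
pose(); snap("wrist","w28"); crop("w28",190,170,370,350,4,"w28c")
E
```

```text
t 34.85 pos [ 505.9 -171.9   70.3] F [ 0.2  0.8 -1.2] open 44.6
[[ 0.002  0.996 -0.086]
 [-0.001 -0.086 -0.996]
 [-1.     0.002  0.001]]
```

View pics/w28c.png

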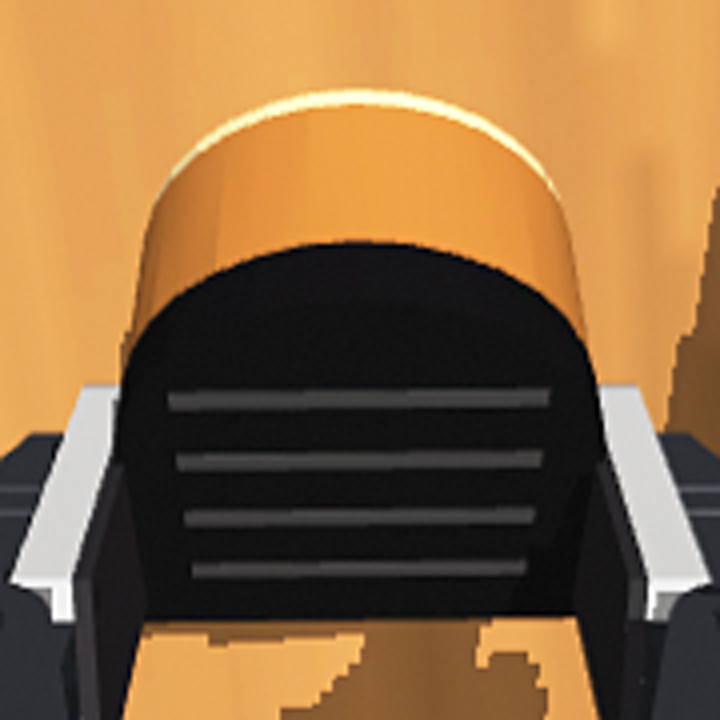

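```bash
cat >> h.py <<'E'
def tilt(fn,treadtop,seattop,bL,bR,flat=0):
    # heel in tool frame: heel x -> +tool z, tread up; state: th, tx (tool x of breast-tread edge), tz, ty
    c=camf("wrist",fn); d=np.load(f"pics/{fn}.npz"); m=R.from_rotvec(d["eef_rot"]).as_matrix(); p=d["eef_pos"]
    def pts(v):
        th,tx,tz,ty=v
        # along heel from breast-tread edge toward round: dir a (up by th): tool z - cos, tool x - sin ; from tread to seat: b
        a=np.array([-np.sin(th),0,-np.cos(th)]); b=np.array([np.cos(th),0,-np.sin(th)])
        e=np.array([tx,ty,tz]); return np.array([e+50*a,e+50*a+28*b,e+[0,-23,0],e+[0,23,0]])
    ob=np.array([treadtop,seattop,bL,bR],float)
    s=least_squares(lambda v:(proj(c,p+pts(v)@m.T)-ob).ravel(),[0.5,10,18,0])
    th,tx,tz,ty=s.x; a=np.array([-np.sin(th),0,-np.cos(th)]); b=np.array([np.cos(th),0,-np.sin(th)]); e=np.array([tx,ty,tz])
    print("tilt deg",np.degrees(th).round(1),"breast-tread edge tool",e.round(1),"breast-seat",(e+28*b).round(1),"round-seat",(e+28*b+50*a).round(1),"res",s.fun.round(1))
E
python3 - <<'E'
from h import *
tilt("w28",(281,230.5),(281,192.5),(225.75,325),(335,324))
tilt("w22",(280,207),(281,193),(223,324.5),(336,324))
E
```

```text
tilt deg 13.3 breast-tread edge tool [12.1  0.4 17.3] breast-seat [39.4  0.4 10.9] round-seat [ 27.9   0.4 -37.8] res [-0.1  0.  -0.3 -0.9  1.4 -0.1 -0.9  1. ]
tilt deg -5.8 breast-tread edge tool [ 6.8  0.1 13.2] breast-seat [34.7  0.1 16. ] round-seat [ 39.7   0.1 -33.7] res [ 0.  -0.4 -1.  -0.3  1.2  0.1 -0.3  0.6]
```

```bash
python3 - <<'E'
from h import *
crop("s19",210,240,310,340,7,"s19d")
crop("t0" if 0 else "top0",310,140,350,270,5.5,"t0d")
E
```

View pics/s19d.png

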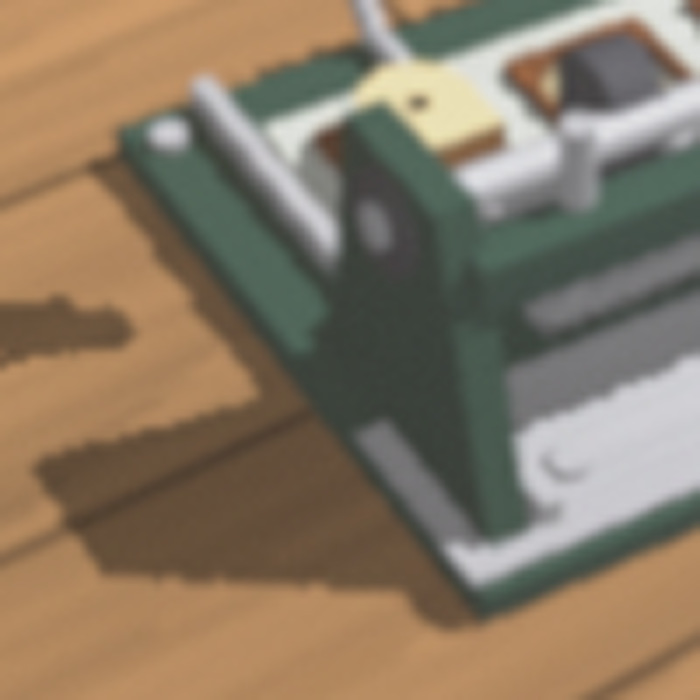

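View pics/t0d.png

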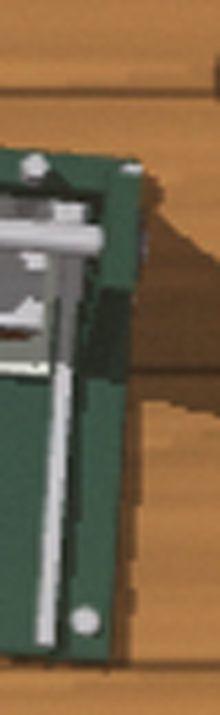

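```bash
python3 - <<'E'
from h import *
c=cam("scene")
for n,uv in [("front outer",(348,115)),("front inner",(385,100)),("rear outer",(440,215)),("rear inner",(477,200))]:
    w=onz(c,(210+uv[0]/7,240+uv[1]/7),136); print(n,w.round(1),P(w).round(1))
w=onz(c,(210+378/7,240+222/7),112); print("disc",P(w).round(1))
E
```

```text
front outer [ 595.2 -104.8  136. ] [ -25.5 -155.1  136. ]
front inner [595.6 -90.6 136. ] [ -26.3 -140.8  136. ]
rear outer [ 653.4 -108.6  136. ] [  32.8 -153.8  136. ]
rear inner [654.2 -94.9 136. ] [  32.4 -140.1  136. ]
disc [   1.5 -159.2  112. ]
```

>>> drive_tool([
  [0,[-4.5,0,0],0],
  [0,[-4.5,0,0],0],
  [0,[-4.5,0,0],0],
  [0,[0,0,0],0],
])

```text
t: 35.3
eef_pos: [508.0, -171.8, 208.9]
eef_rot: [1.275, 1.16, -1.268]
ft_force: [0.7, 0.0, -1.3]
opening: 44.5
```

```bash
python3 - <<'E'
from h import *
to(W(3,-185,185)); print(P(r.get_state()["eef_pos"]))
E
```

```text
t 35.3 pos [ 508.  -171.8  208.9] F [ 0.7  0.  -1.3] open 44.5
[[ 0.008  0.996 -0.086]
 [-0.002 -0.086 -0.996]
 [-1.     0.008  0.002]]
tool shift cm [ 2.47 10.94 -4.44]
[-106.68781426 -229.11816076  208.88400065]
```

>>> drive_tool([
  [0,[0,3.7,-1.5],0],
  [0,[0,3.7,-1.5],0],
  [0,[0,3.5,-1.4],0],
  [0,[2,0,0],0],
  [0,[0,0,0],0],
  [0,[0,0,0],0],
])

```text
t: 35.9
eef_pos: [616.5, -137.6, 182.8]
eef_rot: [1.271, 1.17, -1.275]
ft_force: [0.2, -0.1, -0.9]
opening: 44.1
```

```bash
python3 - <<'E'
from h import *
to(W(3,-185,165)); snap("wrist","w29")
E
```

```text
t 35.9 pos [ 616.5 -137.6  182.8] F [ 0.2 -0.1 -0.9] open 44.1
[[-0.004  0.996 -0.086]
 [ 0.    -0.086 -0.996]
 [-1.    -0.004  0.   ]]
tool shift cm [ 1.78  0.46 -0.09]
```

View pics/w29.png

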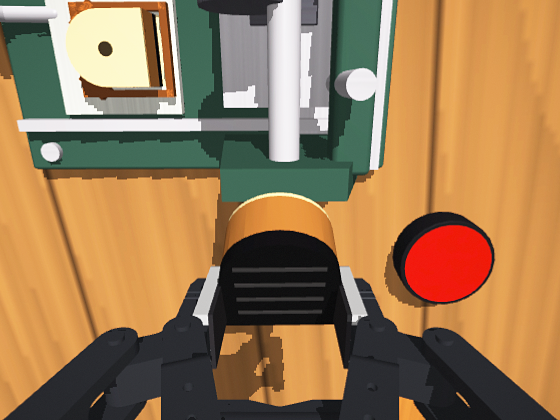

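>>> drive_tool([
  [0,[0.8,0.2,0],0],
  [0,[0.6,0,0],0],
  [0,[0.6,0,0],0],
  [0,[0.6,0,0],0],
  [0,[0.6,0,0],0],
  [0,[0,0,0],0],
])

```text
t: 36.55
eef_pos: [619.3, -139.5, 154.3]
eef_rot: [1.271, 1.163, -1.275]
ft_force: [-7.5, -4.6, 15.6]
opening: 44.2
```

```bash
python3 - <<'E'
from h import *
to(W(3,-185,165)); snap("wrist","w30")
E
```

```text
t 36.55 pos [ 619.3 -139.5  154.3] F [-7.5 -4.6 15.6] open 44.2
[[ 0.001  0.996 -0.088]
 [-0.004 -0.088 -0.996]
 [-1.     0.001  0.004]]
tool shift cm [-1.07  0.15 -0.25]
```

View pics/w30.png

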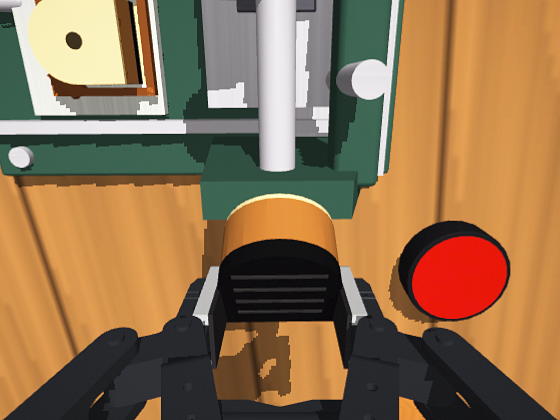

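Rotating smoothly at about 15 N. I continue down.

>>> drive_tool([
  [0,[0.5,0,0],0],
  [0,[0.5,0,-0.1],0],
  [0,[0.5,0,-0.1],0],
  [0,[0,0,0],0],
])

```text
t: 37.0
eef_pos: [619.1, -141.8, 139.5]
eef_rot: [1.269, 1.157, -1.28]
ft_force: [-7.8, -15.1, 19.0]
opening: 44.4
```

```bash
python3 - <<'E'
from h import *
to(W(3,-185,140)); snap("wrist","w31")
E
```

```text
t 37.0 pos [ 619.1 -141.8  139.5] F [ -7.8 -15.1  19. ] open 44.4
[[ 0.     0.996 -0.091]
 [-0.009 -0.091 -0.996]
 [-1.     0.001  0.009]]
tool shift cm [-0.05  0.15 -0.49]
```

View pics/w31.png

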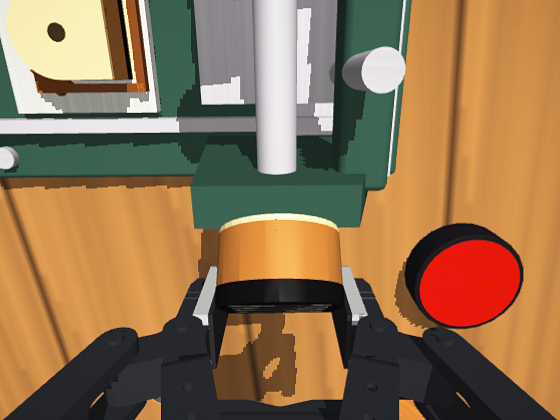

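>>> drive_tool([
  [0,[0.4,0,-0.2],0],
  [0,[0.4,0,-0.2],0],
  [0,[0,0,-0.2],0],
  [0,[0,0,0],0],
])

```text
t: 37.45
eef_pos: [619.1, -140.2, 131.4]
eef_rot: [1.268, 1.152, -1.285]
ft_force: [-8.9, -24.4, 19.8]
opening: 44.4
```

```bash
python3 - <<'E'
from h import *
to(W(3,-185,140)); snap("wrist","w32")
E
```

```text
t 37.45 pos [ 619.1 -140.2  131.4] F [ -8.9 -24.4  19.8] open 44.4
[[-0.001  0.996 -0.095]
 [-0.015 -0.095 -0.995]
 [-1.     0.001  0.015]]
tool shift cm [-0.86  0.16 -0.32]
```

View pics/w32.png

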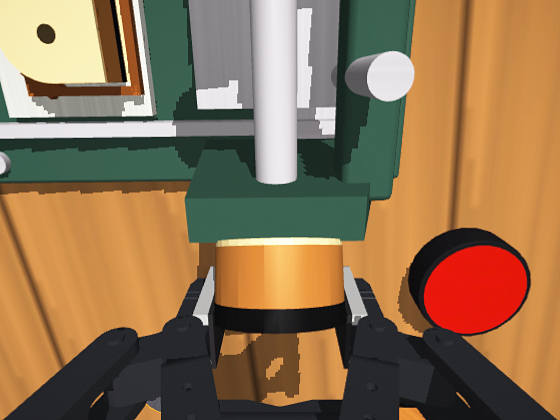

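>>> drive_tool([
  [0,[0,0,1.5],0],
  [0,[-1,0,2],0],
  [0,[-3,0,2],0],
  [0,[0,0,0],8.18],
  [0,[0,0,0],8.18],
  [0,[0,0,0],8.18],
  [0,[0,0,0],8.18],
  [0,[0,0,0],8.18],
  [0,[0,0,0],8.18],
  [0,[0,0,0],8.18],
  [0,[0,0,0],8.18],
  [0,[0,0,0],8.18],
])

```text
t: 38.7
eef_pos: [615.5, -183.8, 168.9]
eef_rot: [2.119, 0.208, -2.12]
ft_force: [0.1, -0.4, -0.8]
opening: 44.2
```

>>> drive_tool([
  [0,[0,0,0],8.18],
  [0,[0,0,0],8.18],
  [0,[0,0,0],0],
  [0,[0,0,0],0],
])

```text
t: 39.1
eef_pos: [615.5, -183.7, 169.1]
eef_rot: [-2.179, 0.088, 2.18]
ft_force: [-0.0, 0.5, -0.8]
opening: 44.3
```

```bash
python3 - <<'E'
from h import *
to([605,-197,80]); print(r.get_state()["qpos"].round(2)); snap("wrist","w33"); snap("scene","s33"); crop("s33",150,200,330,330,4.2,"s33b")
E
```

```text
t 39.1 pos [ 615.5 -183.7  169.1] F [-0.   0.5 -0.8] open 44.3
[[-0.    -0.081 -0.997]
 [ 0.    -0.997  0.081]
 [-1.    -0.     0.   ]]
tool shift cm [8.91 1.41 0.94]
[ 0.41  0.61 -0.27  1.57  0.18  0.99 -1.56]
```

View pics/w33.png

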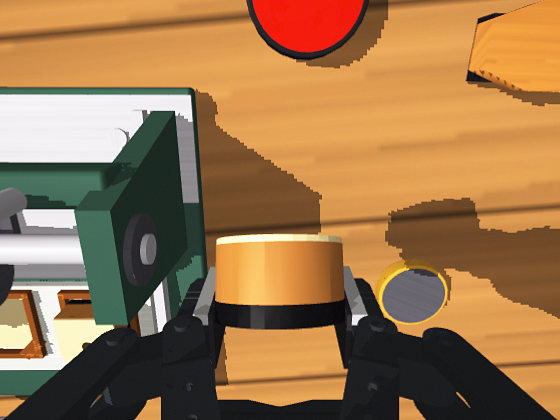

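View pics/s33b.png

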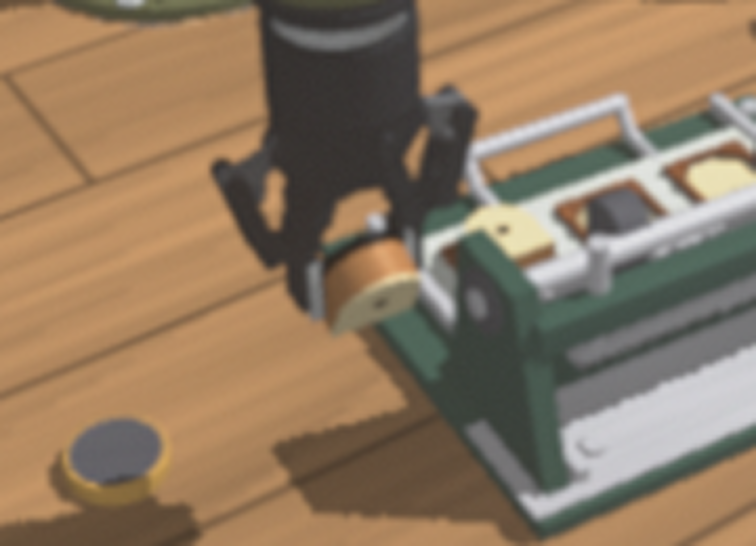

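>>> drive_tool([
  [0,[4,1.4,0.9],0],
  [0,[4,0,0],0],
  [0,[3,0,0],0],
  [0,[1,0,0],0],
  [0,[0,0,0],0],
])

```text
t: 39.7
eef_pos: [604.7, -197.0, 48.2]
eef_rot: [-2.175, 0.091, 2.181]
ft_force: [-0.1, -0.2, -1.0]
opening: 44.4
```

>>> drive_tool([
  [0,[0.4,0,0],0],
  [0,[0.4,0,0],0],
  [0,[0,0,0],0],
])

```text
t: 40.0
eef_pos: [605.9, -197.3, 42.2]
eef_rot: [-2.179, 0.093, 2.177]
ft_force: [-0.2, -0.1, -0.2]
opening: 44.1
```

>>> drive_tool([
  [0,[0.4,0,0],0],
  [0,[0.3,0,0],0],
  [0,[0,0,0],0],
])

```text
t: 40.3
eef_pos: [605.2, -197.2, 34.1]
eef_rot: [-2.177, 0.093, 2.178]
ft_force: [-0.0, -0.1, -2.1]
opening: 44.1
```

>>> drive_tool([
  [0,[0.3,0,0],0],
  [0,[0.2,0,0],0],
  [0,[0,0,0],0],
])

```text
t: 40.6
eef_pos: [605.2, -197.2, 29.0]
eef_rot: [-2.177, 0.093, 2.178]
ft_force: [0.2, -0.2, -0.6]
opening: 44.7
```

>>> drive_tool([
  [0,[0.2,0,0],0],
  [0,[0.1,0,0],0],
  [0,[0,0,0],0],
])

```text
t: 40.9
eef_pos: [605.6, -197.3, 26.9]
eef_rot: [-2.178, 0.093, 2.177]
ft_force: [-0.8, 0.6, 3.5]
opening: 44.7
```

```bash
python3 - <<'E'
from h import *
pose(); snap("scene","s34"); crop("s34",150,200,330,330,4.2,"s34b")
E
```

```text
t 40.9 pos [ 605.6 -197.3   26.9] F [-0.8  0.6  3.5] open 44.7
[[ 0.    -0.085 -0.996]
 [-0.    -0.996  0.085]
 [-1.     0.    -0.   ]]
```

View pics/s34b.png

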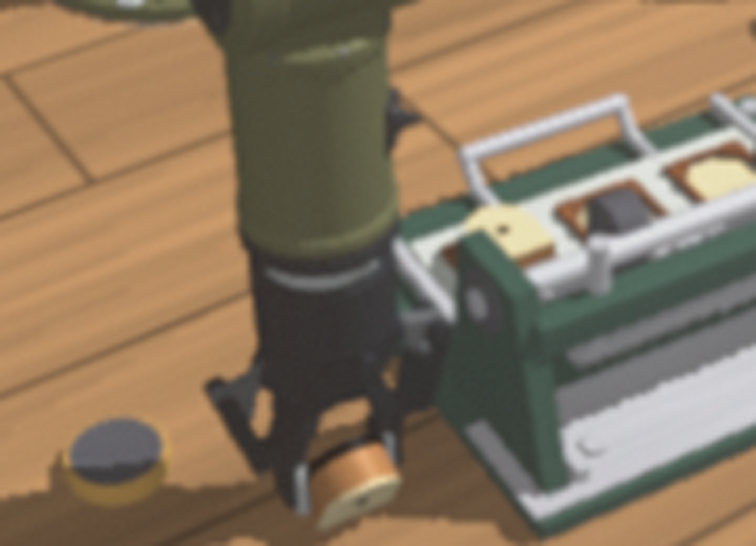

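>>> drive_tool([
  [65,[0,0,0],0],
  [65,[0,0,0],0],
  [65,[-2,0,0],0],
  [65,[-4,0,0],0],
  [65,[-4,0,0],0],
  [65,[-3,0,0],0],
  [30,[0,0,0],0],
])

```text
t: 41.65
eef_pos: [607.9, -197.8, 161.3]
eef_rot: [-2.187, 0.096, 2.17]
ft_force: [-0.3, 0.1, 0.1]
opening: 42.4
```

```bash
python3 - <<'E'
from h import *
pose(); snap("wrist","w35"); snap("scene","s35"); crop("s35",150,200,330,330,4.2,"s35b")
E
```

```text
t 41.65 pos [ 607.9 -197.8  161.3] F [-0.3  0.1  0.1] open 42.4
[[ 0.008 -0.086 -0.996]
 [-0.002 -0.996  0.086]
 [-1.     0.002 -0.008]]
```

View pics/w35.png

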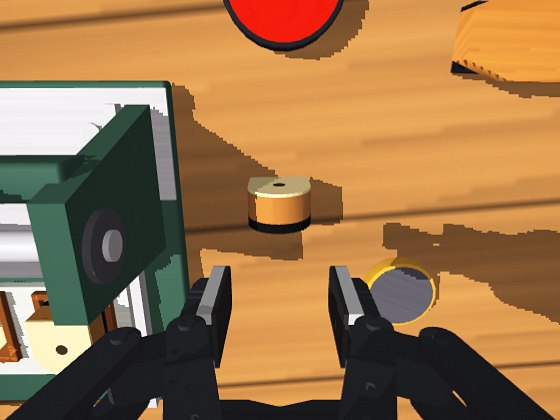

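View pics/s35b.png

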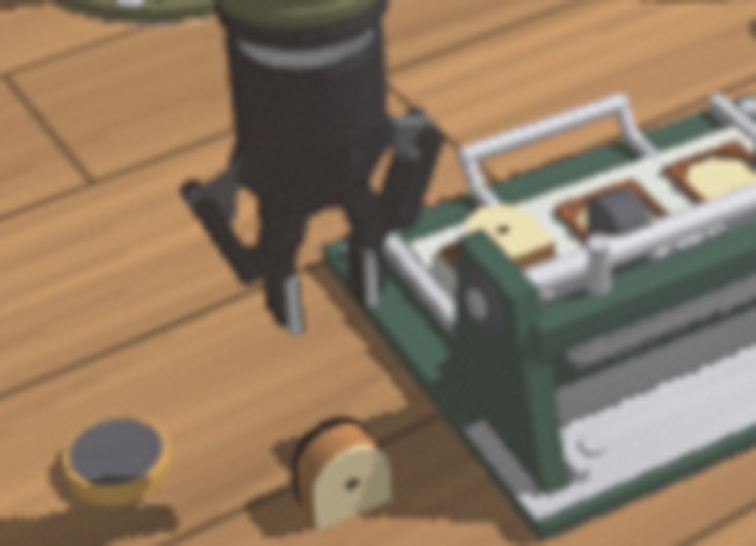

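```bash
python3 - <<'E'
from h import *
c=camf("wrist","w35"); s=r.get_state(); m=R.from_rotvec(s["eef_rot"]).as_matrix()
for uv,z in [((279,196),50),((279,178),0),((279,222),50),((249,178),0),((310,178),0)]:
    w=onz(c,uv,z); print(uv,z,w.round(1),(m.T@(w-s["eef_pos"])).round(1))
E
```

```text
(279, 196) 50 [ 620.2 -200.3   50. ] [107.    1.6 -14.6]
(279, 178) 0 [ 620.  -200.3    0. ] [157.    1.6 -14.4]
(279, 222) 50 [ 601.9 -198.7   50. ] [106.9   1.6   3.7]
(249, 178) 0 [ 622.  -176.6    0. ] [157.  -22.1 -14.4]
(310, 178) 0 [ 617.9 -224.7    0. ] [157.   26.1 -14.4]
```

>>> drive_tool([
  [0,[0,0.1,-4],0],
  [0,[4,0,0],0],
  [0,[4,0,0],0],
  [0,[1.5,0,0],0],
  [0,[0,0,0],0],
  [0,[0,0,0],0],
  [0,[0,0,1],0],
  [0,[0,0,1],0],
  [0,[0,0,1],0],
  [0,[0,0,1],0],
  [0,[0,0,0],0],
])

```text
t: 42.85
eef_pos: [603.5, -198.5, 61.9]
eef_rot: [-2.176, 0.094, 2.179]
ft_force: [0.5, -0.8, -0.7]
opening: -0.1
```

>>> drive_tool([
  [0,[-2,0,-0.5],0],
  [70,[-4,0,0],0],
  [70,[-3,0,0],0],
  [70,[0,0,0],0],
])

```text
t: 43.25
eef_pos: [613.0, -199.1, 156.4]
eef_rot: [-2.187, 0.095, 2.17]
ft_force: [0.2, 0.6, 0.3]
opening: 43.4
```

```bash
python3 - <<'E'
from h import *
pose(); snap("wrist","w36"); snap("scene","s36"); crop("s36",150,200,330,330,4.2,"s36b")
E
```

```text
t 43.25 pos [ 613.  -199.1  156.4] F [0.2 0.6 0.3] open 43.4
[[ 0.008 -0.086 -0.996]
 [-0.002 -0.996  0.086]
 [-1.     0.001 -0.008]]
```

View pics/w36.png

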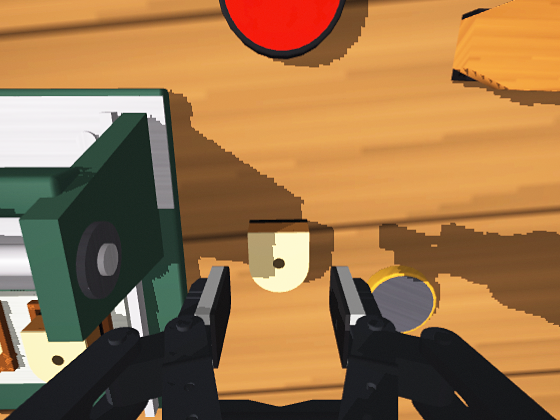

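View pics/s36b.png

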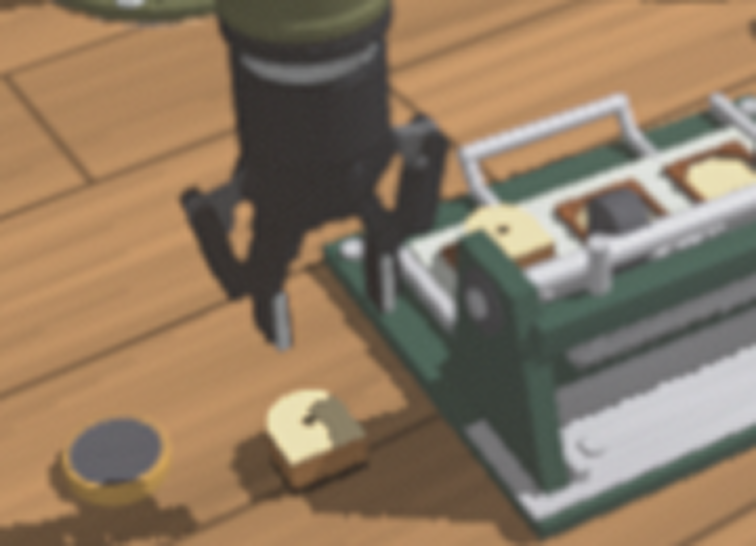

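```bash
python3 - <<'E'
from h import *
heel("w36",(248.5,233),(309.5,233),(279,292))
E
```

```text
w 44.8 len 49.4 hx deg -4.9 cen [ 567.3 -196.6   28. ] tool [128.    1.2  46.8] hx in tool [ 0.008  0.    -1.   ]
```

>>> drive_tool([
  [80,[2,0.1,3.9],0],
  [80,[4,0,0],0],
  [80,[3,0,0],0],
  [80,[2.2,0,0],0],
  [80,[0,0,0],0],
  [80,[0,0,0],0],
])

```text
t: 43.95
eef_pos: [570.8, -196.1, 38.7]
eef_rot: [-2.175, 0.092, 2.18]
ft_force: [0.2, -0.7, 0.7]
opening: 68.2
```

```bash
python3 - <<'E'
from h import *
to([567.3+8,-196.6-0.7,37]); snap("wrist","w37")
E
```

```text
t 43.95 pos [ 570.8 -196.1   38.7] F [ 0.2 -0.7  0.7] open 68.2
[[-0.002 -0.085 -0.996]
 [ 0.001 -0.996  0.085]
 [-1.    -0.001  0.002]]
tool shift cm [ 0.17  0.09 -0.45]
```

View pics/w37.png

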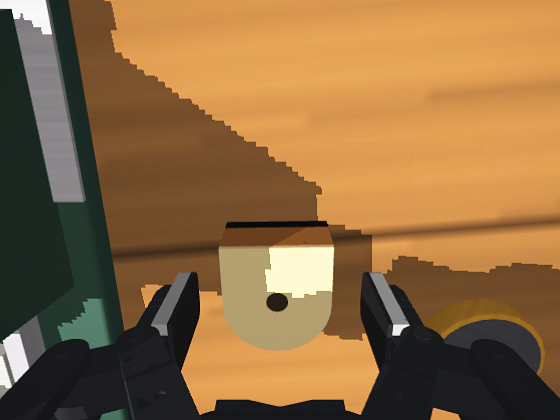

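>>> drive_tool([
  [80,[0.15,0,-0.45],0],
  [80,[0,0,0],0],
  [60,[0,0,0],0],
  [40,[0,0,0],0],
  [20,[0,0,0],0],
  [0,[0,0,0],0],
  [0,[0,0,0],0],
])

```text
t: 44.7
eef_pos: [576.3, -196.8, 39.0]
eef_rot: [-2.179, 0.094, 2.176]
ft_force: [-0.5, 0.5, 5.5]
opening: 44.3
```

```bash
python3 - <<'E'
from h import *
pose(); snap("wrist","w38")
E
```

```text
t 44.7 pos [ 576.3 -196.8   39. ] F [-0.5  0.5  5.5] open 44.3
[[ 0.001 -0.086 -0.996]
 [-0.    -0.996  0.086]
 [-1.     0.    -0.002]]
```

View pics/w38.png

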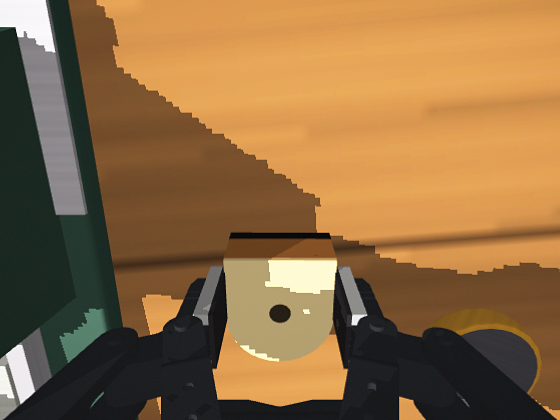

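```bash
python3 - <<'E'
from h import *
heel("w38",(224.5,260),(337,260),(280,361))
E
```

```text
w 44.9 len 49.7 hx deg -4.9 cen [ 567.2 -198.    28. ] tool [11.  2.  9.] hx in tool [ 0.002 -0.    -1.   ]
```

>>> drive_tool([
  [0,[-3,0,0],0],
  [0,[-4.5,0,0],0],
  [0,[-4.5,0,0],0],
  [0,[-4,0,0],0],
  [0,[0,0,0],0],
])

```text
t: 45.25
eef_pos: [578.6, -197.3, 204.3]
eef_rot: [-2.19, 0.097, 2.168]
ft_force: [1.3, -0.0, -0.3]
opening: 44.2
```

```bash
python3 - <<'E'
from h import *
pose(); snap("wrist","w39")
E
```

```text
t 45.25 pos [ 578.6 -197.3  204.3] F [ 1.3 -0.  -0.3] open 44.2
[[ 0.01  -0.086 -0.996]
 [-0.003 -0.996  0.086]
 [-1.     0.002 -0.01 ]]
```

View pics/w39.png

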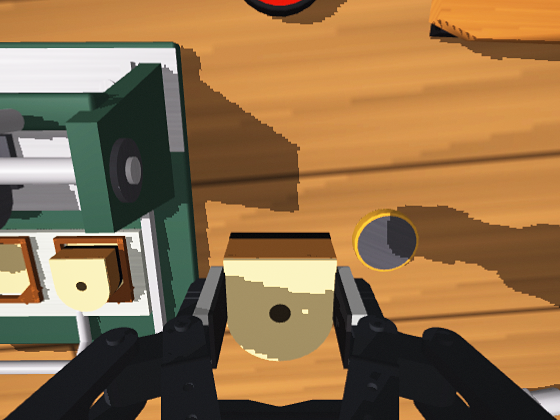

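```bash
python3 - <<'E'
from h import *
to([533.2,56.3,140])
E
```

```text
t 45.3 pos [ 577.2 -197.   201.2] F [ 0.   0.5 -1.3] open 44.5
[[ 0.006 -0.086 -0.996]
 [-0.002 -0.996  0.086]
 [-1.     0.001 -0.006]]
tool shift cm [  6.04 -24.87   6.59]
```

>>> drive_tool([
  [0,[0,-2,3],0],
  [0,[0,-3.2,3],0],
  [0,[0,-4,0.6],0],
  [0,[0,-4,0],0],
  [0,[0,-4,0],0],
  [0,[0,-4,0],0],
  [0,[0,-3.7,0],0],
  [0,[3,0,0],0],
  [0,[3,0,0],0],
  [0,[0,0,0],0],
  [0,[0,0,0],0],
])

```text
t: 46.4
eef_pos: [530.6, 56.8, 137.3]
eef_rot: [-2.175, 0.094, 2.181]
ft_force: [0.4, 0.1, -0.7]
opening: 44.5
```

```bash
python3 - <<'E'
from h import *
to([533.2,56.3,80]); snap("wrist","w40"); print(r.get_state()["qpos"].round(2))
E
```

```text
t 46.4 pos [530.6  56.8 137.3] F [ 0.4  0.1 -0.7] open 44.5
[[-0.003 -0.085 -0.996]
 [-0.    -0.996  0.085]
 [-1.     0.     0.003]]
tool shift cm [ 5.73  0.02 -0.28]
[ 0.05  0.5  -0.3   1.89  0.21  0.78 -2.02]
```

View pics/w40.png

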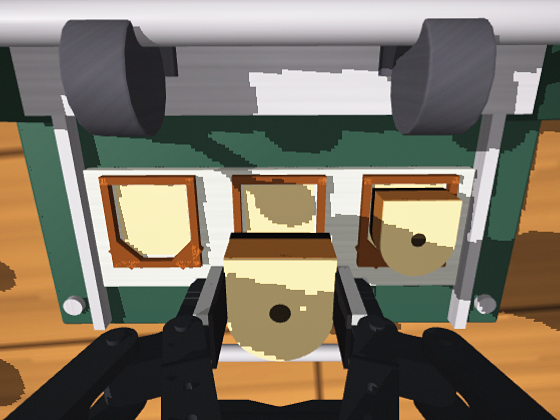

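>>> drive_tool([
  [0,[2,0,-0.25],0],
  [0,[2,0,0],0],
  [0,[1.5,0,0],0],
  [0,[0,0,0],0],
  [0,[0,0,0],0],
])

```text
t: 46.95
eef_pos: [534.6, 56.7, 84.1]
eef_rot: [-2.179, 0.094, 2.176]
ft_force: [0.3, 0.3, -1.2]
opening: 43.7
```

```bash
python3 - <<'E'
from h import *; import ov
to([533.2,56.3,65]); snap("wrist","w41")
ov.overlay("w41","wrist",np.array([524.06,56.17,0]),np.radians(-4.85),"w41o",box=(180,120,480,345),k=2.6)
E
```

```text
t 46.95 pos [534.6  56.7  84.1] F [ 0.3  0.3 -1.2] open 43.7
[[ 0.001 -0.086 -0.996]
 [ 0.    -0.996  0.086]
 [-1.    -0.    -0.001]]
tool shift cm [1.91 0.05 0.14]
```

View pics/w41o.png

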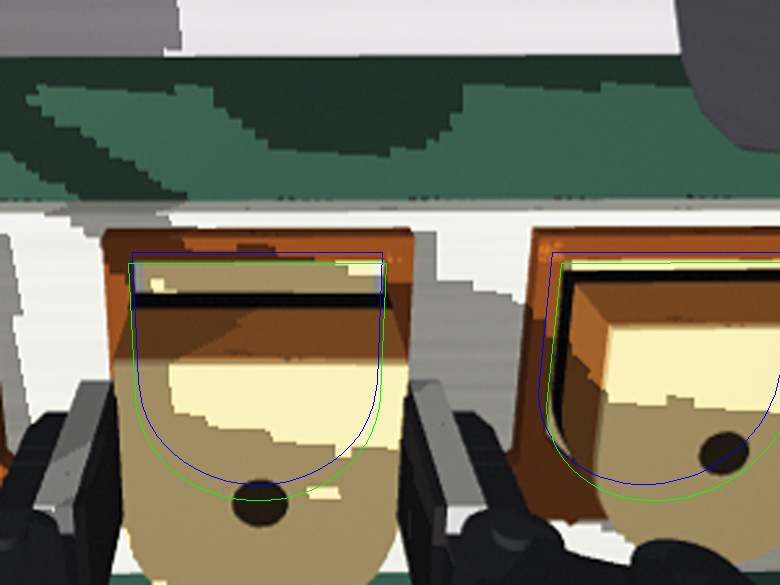

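>>> drive_tool([
  [0,[0.6,0,0.1],0],
  [0,[0.5,0,0],0],
  [0,[0,0,0],0],
  [0,[0,0,0],0],
])

```text
t: 47.4
eef_pos: [532.8, 56.9, 71.9]
eef_rot: [-2.177, 0.093, 2.178]
ft_force: [0.7, -0.3, -0.9]
opening: 43.8
```

```bash
python3 - <<'E'
from h import *; import ov
to([533.2,56.3,65]); snap("wrist","w42"); crop("w42",180,120,480,345,2.6,"w42o")
E
```

```text
t 47.4 pos [532.8  56.9  71.9] F [ 0.7 -0.3 -0.9] open 43.8
[[-0.    -0.085 -0.996]
 [ 0.    -0.996  0.085]
 [-1.     0.     0.   ]]
tool shift cm [ 0.69  0.06 -0.05]
```

View pics/w42o.png

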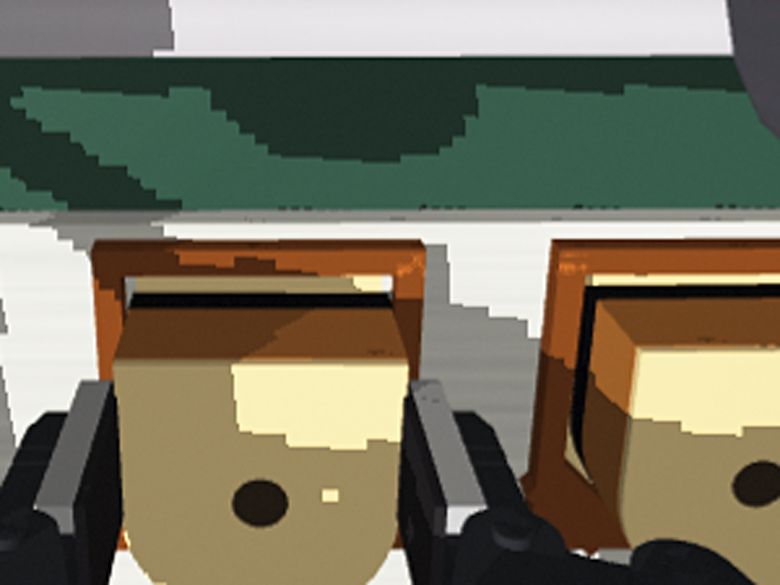

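>>> drive_tool([
  [0,[0.4,0,0],0],
  [0,[0.3,0,0],0],
  [0,[0,0,0],0],
  [0,[0,0,0],0],
])

```text
t: 47.85
eef_pos: [533.2, 56.9, 64.9]
eef_rot: [-2.178, 0.093, 2.177]
ft_force: [1.1, -0.2, 0.8]
opening: 44.3
```

```bash
python3 - <<'E'
from h import *; import ov
to([533.2,56.3,65]); snap("wrist","w43"); crop("w43",180,120,480,345,2.6,"w43o")
E
```

```text
t 47.85 pos [533.2  56.9  64.9] F [ 1.1 -0.2  0.8] open 44.3
[[ 0.001 -0.086 -0.996]
 [ 0.    -0.996  0.086]
 [-1.    -0.    -0.001]]
tool shift cm [-0.01  0.06 -0.  ]
```

View pics/w43o.png

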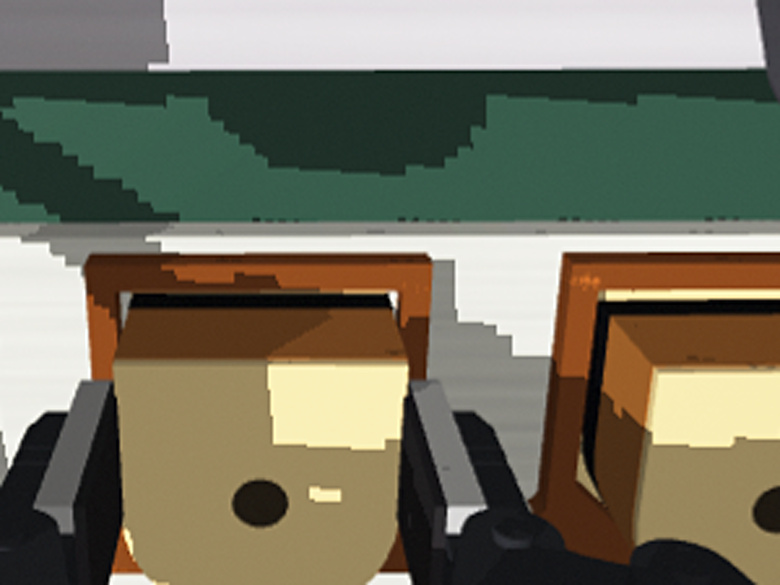

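>>> drive_tool([
  [0,[0.1,0,0],0],
  [0,[0,0,0],0],
  [65,[0,0,0],0],
  [65,[0,0,0],0],
  [65,[-2,0,0],0],
  [65,[-4,0,0],0],
  [65,[-4,0,0],0],
  [65,[0,0,3],0],
  [65,[0,0,3],0],
  [65,[0,0,0],0],
])

```text
t: 48.9
eef_pos: [469.0, 62.1, 163.9]
eef_rot: [-2.175, 0.093, 2.183]
ft_force: [0.6, -0.1, 0.8]
opening: 55.6
```

```bash
python3 - <<'E'
from h import *
pose(); snap("wrist","w44"); snap("scene","s44"); crop("s44",200,180,420,330,3.5,"s44b"); crop("w44",60,80,540,360,1.65,"w44c")
E
```

```text
t 48.9 pos [469.   62.1 163.9] F [ 0.6 -0.1  0.8] open 55.6
[[-0.003 -0.084 -0.996]
 [-0.001 -0.996  0.084]
 [-1.     0.001  0.003]]
```

View pics/w44c.png

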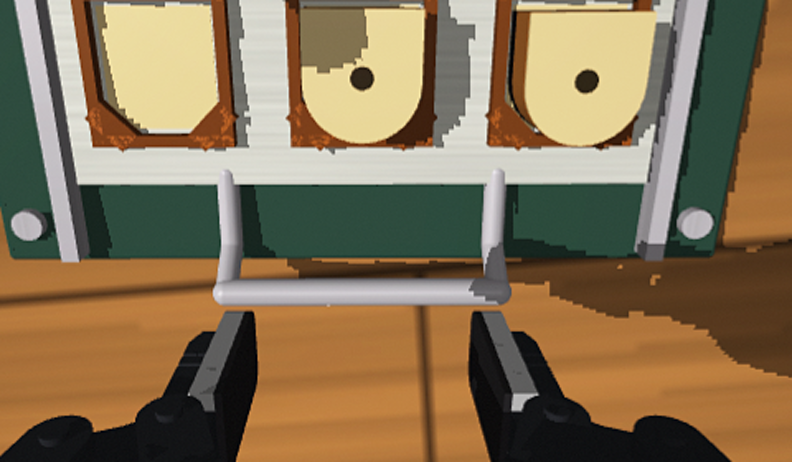

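View pics/s44b.png

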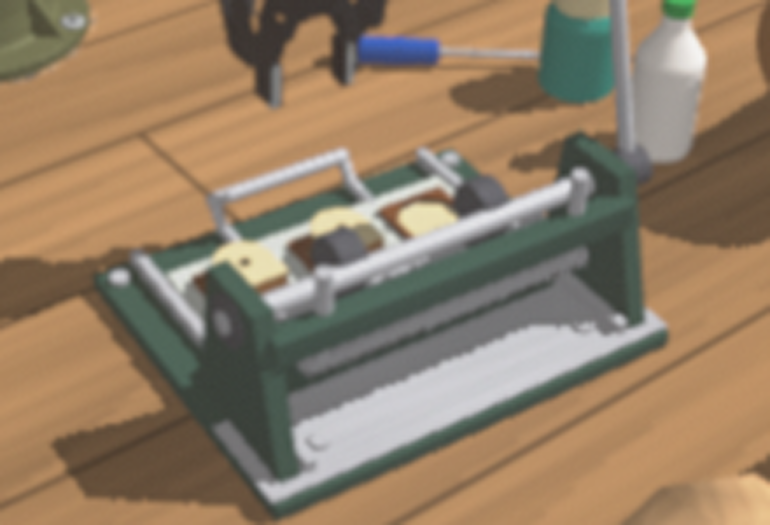

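```bash
python3 - <<'E'
from h import *
c=camf("wrist","w44"); c19=camf("wrist","w19"); cs=cam("scene")
print(tri([(c,(415.8,129.1)),(cs,(270,254.6))]), tri([(c,(415.8,129.1)),(c19,(278.5,126))]),tri([(c,(415.8,129.1)),(c19,(278.5,126)),(cs,(270,254.6))]))
for n,uv in (("b",(415.8,129.1)),("d",(278.8,127.3))): w=onz(c,uv,54); print(n,w.round(1),(P(w)+[110,0,0]).round(1))
E
```

```text
(array([518.1708078, -26.3714593,  55.6223012]), [np.float64(1.8), np.float64(1.8)]) (array([516.79766718, -24.69493281,  61.7559094 ]), [np.float64(1.2), np.float64(1.2)]) (array([517.35339962, -25.433156  ,  54.93777841]), [np.float64(2.4), np.float64(1.6), np.float64(1.6)])
b [516.5 -28.2  54. ] [ -0.4 -85.4  54. ]
d [524.7  56.1  54. ] [ 0.7 -0.7 54. ]
```

>>> drive_tool([
  [30,[0,0,0],-8.18],
  [30,[0,0,0],-8.18],
  [30,[0,0,0],-8.18],
  [30,[0,0,0],-8.18],
  [30,[0,0,0],-8.18],
  [30,[0,0,0],-8.18],
  [30,[0,0,0],-8.18],
  [30,[0,0,0],-8.18],
  [30,[0,0,0],-8.18],
  [30,[0,0,0],-8.18],
  [30,[0,0,0],-8.18],
  [30,[0,0,0],0],
])

```text
t: 50.2
eef_pos: [474.0, 61.8, 163.5]
eef_rot: [1.272, 1.169, -1.271]
ft_force: [0.5, -0.5, 0.2]
opening: 25.6
```

```bash
python3 - <<'E'
from h import *
to([429.6,65,100])
E
```

```text
t 50.2 pos [474.   61.8 163.5] F [ 0.5 -0.5  0.2] open 25.6
[[-0.     0.996 -0.085]
 [ 0.001 -0.085 -0.996]
 [-1.    -0.    -0.001]]
tool shift cm [ 6.35 -4.45  0.07]
```

>>> drive_tool([
  [30,[0,-2.2,0],0],
  [30,[0,-2.2,0],0],
  [30,[3,0,0],0],
  [30,[3,0,0],0],
  [30,[0,0,0],0],
  [30,[0,0,0],0],
])

```text
t: 50.8
eef_pos: [429.5, 66.2, 104.1]
eef_rot: [1.273, 1.167, -1.274]
ft_force: [0.1, 0.8, 0.0]
opening: 25.7
```

```bash
python3 - <<'E'
from h import *
to([429.6,65,47]); snap("wrist","w45")
E
```

```text
t 50.8 pos [429.5  66.2 104.1] F [0.1 0.8 0. ] open 25.7
[[-0.001  0.996 -0.088]
 [ 0.    -0.088 -0.996]
 [-1.    -0.001 -0.   ]]
tool shift cm [5.71 0.03 0.12]
```

View pics/w45.png

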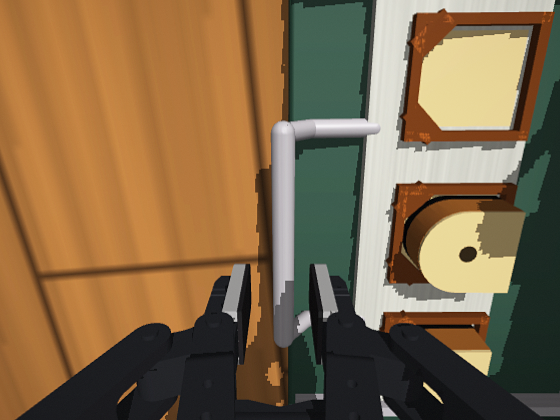

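>>> drive_tool([
  [30,[3,0,0],0],
  [30,[2.6,0,0],0],
  [30,[0,0,0],0],
  [0,[0,0,0],0],
  [0,[0,0,0],0],
  [0,[0,0,0],0],
])

```text
t: 51.45
eef_pos: [430.2, 66.1, 49.2]
eef_rot: [1.274, 1.166, -1.27]
ft_force: [0.2, 0.5, 2.5]
opening: 9.6
```

>>> drive_tool([
  [0,[0,0.5,0],0],
  [0,[0,1,0],0],
  [0,[0,1.2,0],0],
  [0,[0,1.3,0],0],
  [0,[0,1.3,0],0],
  [0,[0,1.3,0],0],
  [0,[0,1.3,0],0],
  [0,[0,1.3,0],0],
  [0,[0,1,0],0],
  [0,[0,0.8,0],0],
  [0,[0,0.3,0],0],
  [0,[0,0,0],0],
])

```text
t: 52.65
eef_pos: [539.5, 57.1, 49.1]
eef_rot: [1.27, 1.17, -1.274]
ft_force: [-10.0, 2.1, 15.3]
opening: 9.5
```

```bash
python3 - <<'E'
from h import *
to([539.2,56.1,47.3])
E
```

```text
t 52.65 pos [539.5  57.1  49.1] F [-10.    2.1  15.3] open 9.5
[[-0.004  0.996 -0.085]
 [-0.    -0.085 -0.996]
 [-1.    -0.004  0.   ]]
tool shift cm [ 0.18 -0.02  0.1 ]
```

>>> drive_tool([
  [0,[0,0.4,0],0],
  [0,[0,0,0],0],
])

```text
t: 52.85
eef_pos: [539.7, 57.0, 49.0]
eef_rot: [1.264, 1.174, -1.279]
ft_force: [-21.5, 3.1, 26.3]
opening: 10.0
```

>>> drive_tool([
  [0,[0,-0.4,0],0],
  [25,[0,0,0],0],
  [25,[0,0,0],0],
  [25,[-3,0,0],0],
  [25,[-4,0,0],0],
  [25,[-4,0,0],0],
  [25,[-4,0,0],0],
  [25,[-4,0,0],0],
  [0,[-4,0,0],0],
  [0,[0,0,0],0],
])

```text
t: 53.85
eef_pos: [544.4, 57.0, 283.5]
eef_rot: [1.278, 1.161, -1.265]
ft_force: [0.1, 0.2, 0.6]
opening: 0.0
```

```bash
python3 - <<'E'
from h import *
s,m=pose(); print(P(s["eef_pos"]).round(1)); snap("wrist","w46"); snap("scene","s46"); crop("s46",200,150,420,330,3.5,"s46b")
E
```

```text
t 53.85 pos [544.4  57.  283.5] F [0.1 0.2 0.6] open 0.0
[[ 0.009  0.996 -0.087]
 [ 0.001 -0.087 -0.996]
 [-1.     0.009 -0.002]]
[-89.8   1.9 283.5]
```

View pics/w46.png

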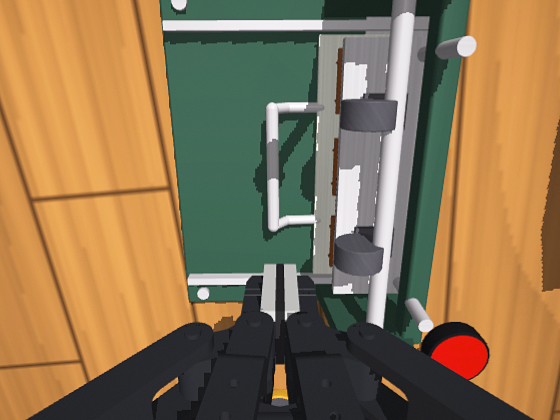

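View pics/s46b.png

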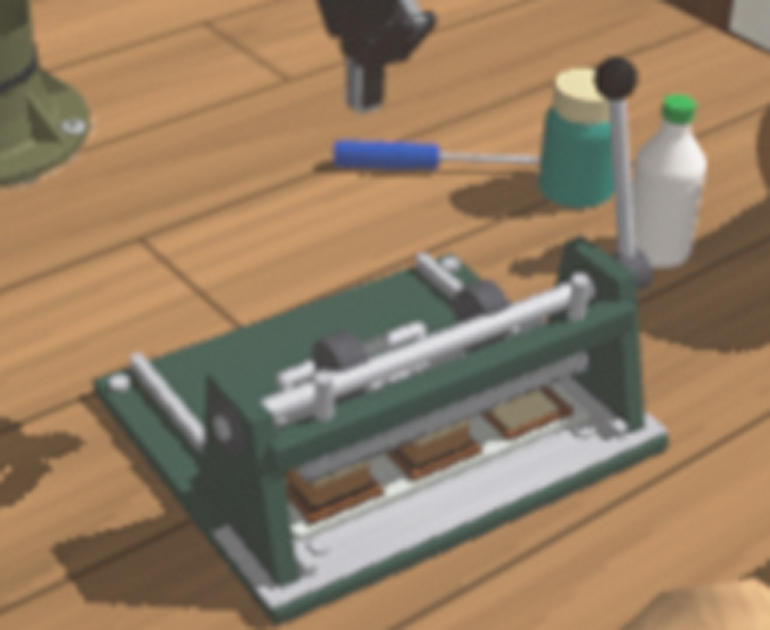

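>>> drive_tool([
  [0,[-2,2.5,0],0],
  [0,[0,3.5,-1],0],
  [0,[0,3.5,-2.8],0],
  [0,[0,0.3,-4.6],0],
  [0,[0,0,-4.6],0],
  [0,[0,0,-4.6],0],
  [0,[0,0,0],0],
  [0,[0,0,0],0],
])

```text
t: 54.75
eef_pos: [653.9, 224.5, 295.7]
eef_rot: [1.268, 1.17, -1.273]
ft_force: [0.8, 0.0, 0.5]
opening: 0.1
```

```bash
python3 - <<'E'
from h import *
s,m=pose(); print(P(s["eef_pos"]).round(1)); to(W(3,179.5,273)); snap("wrist","w47"); snap("scene","s47"); crop("s47",300,80,440,220,5,"s47b")
E
```

```text
t 54.75 pos [653.9 224.5 295.7] F [0.8 0.  0.5] open 0.1
[[-0.003  0.997 -0.083]
 [-0.001 -0.083 -0.997]
 [-1.    -0.003  0.001]]
[  5.1 178.1 295.7]
t 54.75 pos [653.9 224.5 295.7] F [0.8 0.  0.5] open 0.1
[[-0.003  0.997 -0.083]
 [-0.001 -0.083 -0.997]
 [-1.    -0.003  0.001]]
tool shift cm [ 2.27 -0.21 -0.14]
```

View pics/w47.png

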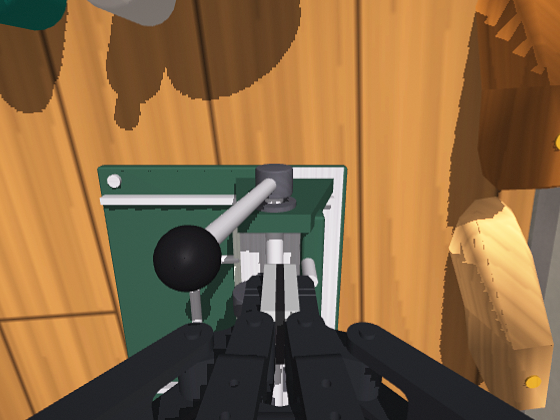

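View pics/s47b.png

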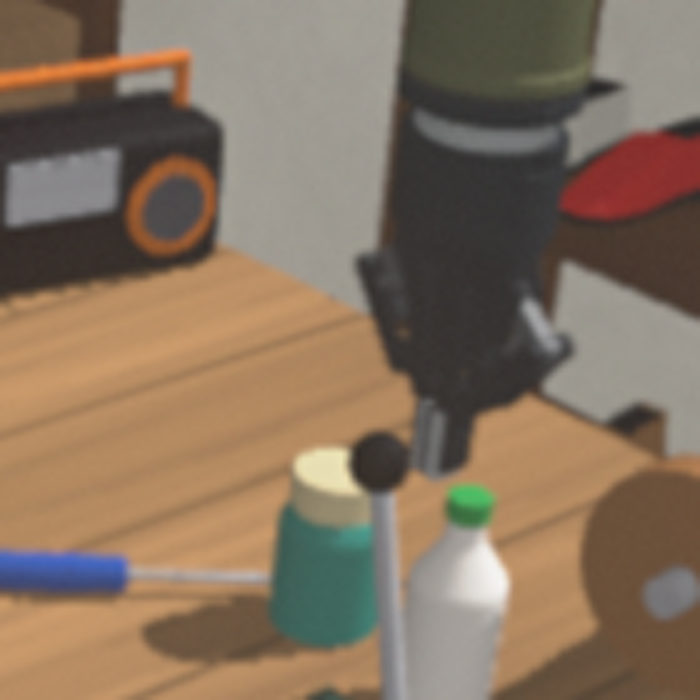

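```bash
python3 - <<'E'
from h import *
c=camf("wrist","w47"); w=onz(c,(187,259),257); print(w.round(1),P(w).round(1)); print(tri([(c,(187,259)),(cam("scene"),(300+381/5,80+462/5))]))
E
```

```text
[609.2 228.7 257. ] [-39.8 178.5 257. ]
(array([611.72368119, 230.92090372, 258.99461752]), [np.float64(2.0), np.float64(2.0)])
```

>>> drive_tool([
  [0,[2.3,-0.2,-0.1],0],
  [0,[0,-0.7,0],0],
  [0,[0,-0.7,0],0],
  [0,[0.2,-1.3,0],0],
  [0,[0.3,-1.3,0],0],
  [0,[0.5,-1.25,0],0],
  [0,[0.5,-1.25,0],0],
  [0,[0.6,-1.2,0],0],
  [0,[0.7,-1.15,0],0],
  [0,[0,0,0],0],
])

```text
t: 55.85
eef_pos: [564.9, 230.8, 248.2]
eef_rot: [1.274, 1.164, -1.271]
ft_force: [2.2, -0.5, -0.4]
opening: 0.2
```

```bash
python3 - <<'E'
from h import *
s,m=pose(); print(P(s["eef_pos"]).round(1)); snap("scene","s48"); crop("s48",300,80,440,220,5,"s48b")
E
```

```text
t 55.85 pos [564.9 230.8 248.2] F [ 2.2 -0.5 -0.4] open 0.2
[[ 0.003  0.996 -0.087]
 [-0.    -0.087 -0.996]
 [-1.     0.003  0.   ]]
[-84.1 176.9 248.2]
```

View pics/s48b.png

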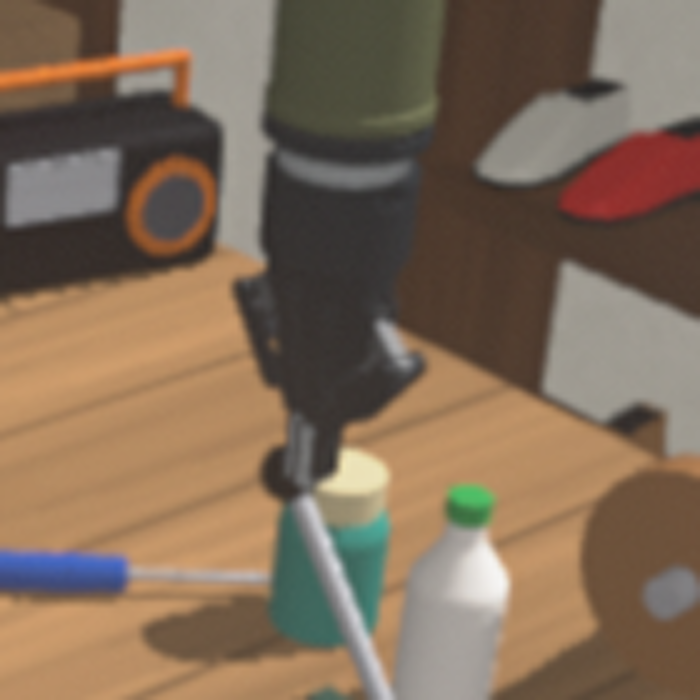

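>>> drive_tool([
  [0,[0.8,-1.05,-0.2],0],
  [0,[0.9,-1.0,0],0],
  [0,[0.95,-0.9,0],0],
  [0,[0.95,-0.85,0],0],
  [0,[1.1,-0.7,0],0],
  [0,[1.1,-0.7,0],0],
  [0,[1.1,-0.5,0],0],
  [0,[1.2,-0.4,0],0],
  [0,[0,0,0],0],
])

```text
t: 56.8
eef_pos: [504.0, 239.0, 166.1]
eef_rot: [1.272, 1.167, -1.273]
ft_force: [-0.3, -1.1, -0.3]
opening: -0.3
```

```bash
python3 - <<'E'
from h import *
s,m=pose(); print(P(s["eef_pos"]).round(1)); snap("scene","s49"); crop("s49",300,80,440,220,5,"s49b")
E
```

```text
t 56.8 pos [504.  239.  166.1] F [-0.3 -1.1 -0.3] open -0.3
[[-0.     0.996 -0.086]
 [ 0.    -0.086 -0.996]
 [-1.    -0.    -0.   ]]
[-145.4  179.8  166.1]
```

View pics/s49b.png

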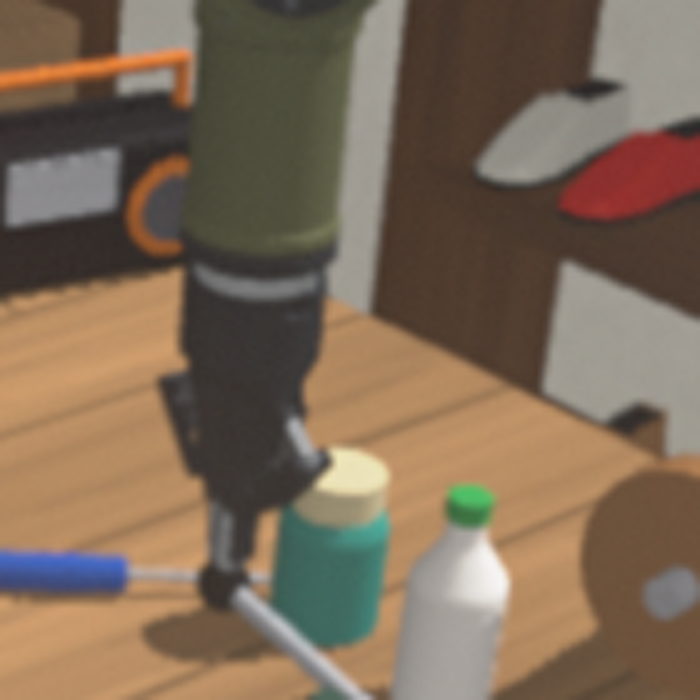

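>>> drive_tool([
  [0,[0.7,0,0],0],
  [0,[0.7,0,0],0],
  [0,[0.7,0,0],0],
  [0,[0,0,0],0],
])

```text
t: 57.25
eef_pos: [503.0, 239.5, 144.9]
eef_rot: [1.271, 1.169, -1.273]
ft_force: [-0.4, 0.1, 0.2]
opening: 0.2
```

>>> drive_tool([
  [0,[0.3,0,0],0],
  [0,[0.3,0,0],0],
  [0,[0,0,0],0],
])

```text
t: 57.55
eef_pos: [503.3, 239.5, 139.9]
eef_rot: [1.272, 1.168, -1.272]
ft_force: [-3.8, 0.2, 7.7]
opening: -0.2
```

```bash
python3 - <<'E'
from h import *
s,m=pose(); print(P(s["eef_pos"]).round(1)); snap("scene","s50"); crop("s50",300,150,380,230,8,"s50b")
E
```

```text
t 57.55 pos [503.3 239.5 139.9] F [-3.8  0.2  7.7] open -0.2
[[-0.     0.996 -0.085]
 [-0.    -0.085 -0.996]
 [-1.    -0.     0.   ]]
[-146.2  180.2  139.9]
```

View pics/s50b.png

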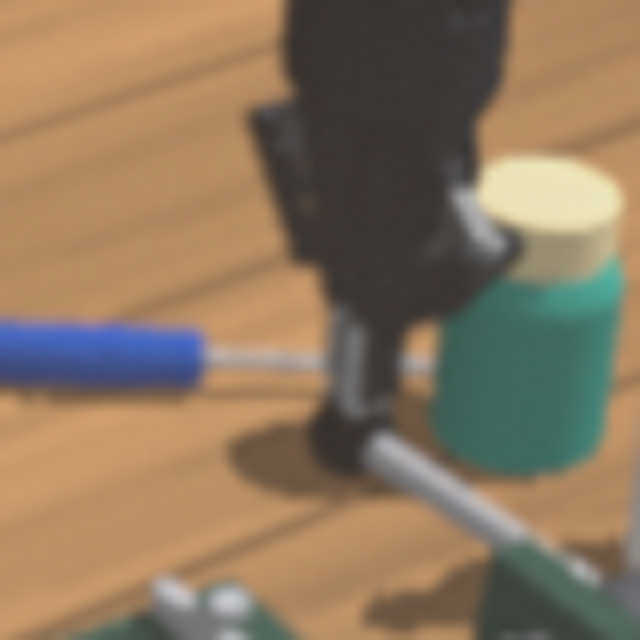

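>>> drive_tool([
  [0,[0.3,0,0],0],
  [0,[0,0,0],0],
])

```text
t: 57.8
eef_pos: [503.2, 239.5, 137.5]
eef_rot: [1.272, 1.167, -1.272]
ft_force: [-6.5, -1.2, 14.4]
opening: -0.2
```

>>> drive_tool([
  [0,[0.3,0,0],0],
  [0,[0,0,0],0],
])

```text
t: 58.0
eef_pos: [503.3, 239.6, 135.7]
eef_rot: [1.272, 1.166, -1.271]
ft_force: [-9.1, -3.3, 25.7]
opening: -0.0
```

>>> drive_tool([
  [0,[0.3,0,0],0],
  [0,[0,0,0],0],
])

```text
t: 58.2
eef_pos: [503.3, 239.7, 135.2]
eef_rot: [1.273, 1.164, -1.27]
ft_force: [-15.0, -9.1, 49.7]
opening: 0.1
```

>>> drive_tool([
  [0,[-2,0,0],0],
  [0,[-4,0,0],0],
  [0,[-4,0,0],0],
  [0,[-4,0,0],0],
  [0,[0,0,4],0],
  [0,[0,0,4],0],
  [0,[0,0,4],0],
  [0,[0,0,4],0],
  [0,[0,0,4],0],
  [0,[0,0,4],0],
  [0,[0,0,4],0],
  [0,[0,0,0],0],
])

```text
t: 59.4
eef_pos: [479.2, -46.7, 269.5]
eef_rot: [1.276, 1.162, -1.282]
ft_force: [-0.5, 0.5, -0.6]
opening: 0.3
```

>>> drive_tool([
  [0,[0,0,4],0],
  [0,[0,0,4],0],
  [0,[0,0,4],0],
  [0,[0,0,4],0],
  [0,[0,0,0],0],
  [0,[0,0,0],0],
])

```text
t: 60.0
eef_pos: [466.1, -199.8, 269.9]
eef_rot: [1.274, 1.167, -1.274]
ft_force: [0.4, 0.7, 0.3]
opening: -0.1
```

```bash
python3 - <<'E'
from h import *
pose(); snap("scene","s51"); snap("top","t51"); crop("s51",210,170,410,330,3.8,"s51b"); crop("t51",190,130,470,290,2.8,"t51b")
E
```

```text
t 60.0 pos [ 466.1 -199.8  269.9] F [0.4 0.7 0.3] open -0.1
[[-0.     0.996 -0.088]
 [ 0.001 -0.088 -0.996]
 [-1.    -0.    -0.001]]
```

View pics/s51b.png

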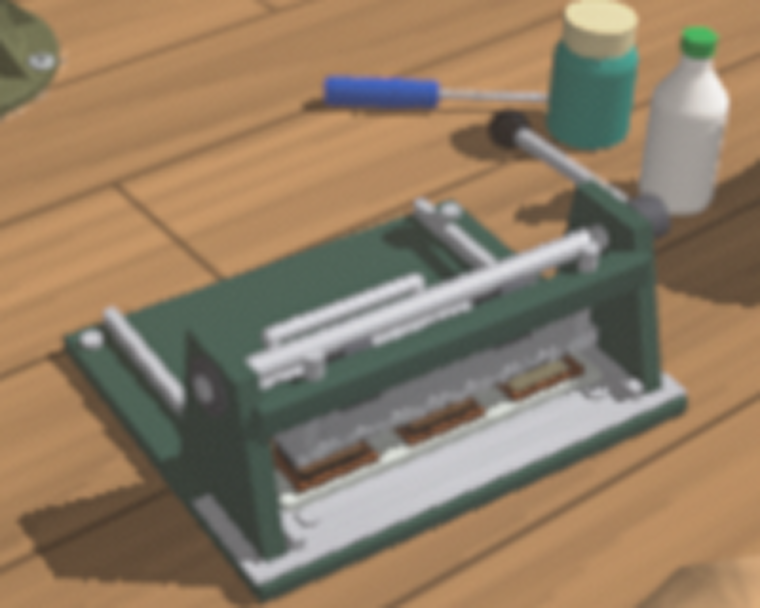

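View pics/t51b.png

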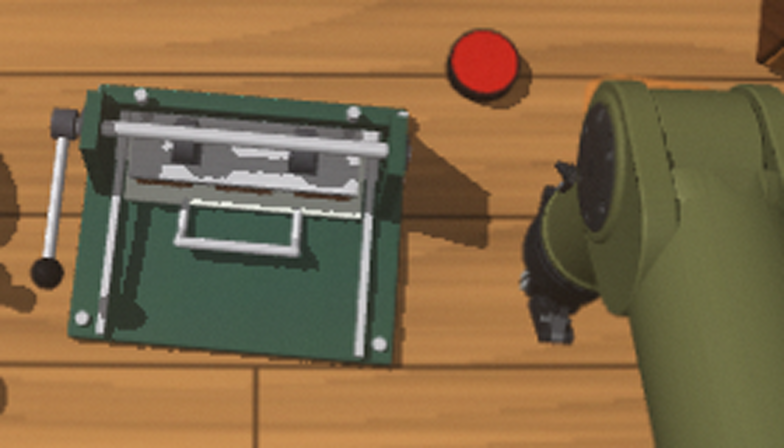

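```bash
python3 - <<'E'
from h import *
for a,b,box in (("scene0","s51",(333,194,355,216)),("top0","t51",(198,218,217,237))):
    for f in (a,b):
        x0,y0,x1,y1=box; g=cv2.cvtColor(cv2.imread(f"pics/{f}.png"),cv2.COLOR_BGR2GRAY)[y0:y1,x0:x1]; ys,xs=np.where(g<45); print(f,len(xs),x0+xs.mean(),y0+ys.mean())
i0=cv2.imread("pics/scene0.png").astype(int); i1=cv2.imread("pics/s51.png").astype(int)
d=np.abs(i0-i1).max(2); cv2.imwrite("pics/diff.png",np.clip(d*2,0,255).astype(np.uint8))
c=cam("scene")
for q in (-5,-4,-3): 
  t=np.radians(q); print(q,proj(c,W(-150*np.cos(t),179,112+150*np.sin(t))))
E
```

```text
scene0 0 nan nan
s51 0 nan nan
top0 81 206.8148148148148 227.39506172839506
t51 78 206.73076923076923 227.12820512820514
-5 [[342.74961346 205.33830348]]
-4 [[342.77841993 204.52940195]]
-3 [[342.8170347 203.7254458]]<stdin>:4: RuntimeWarning: Mean of empty slice.
  ret = ret.dtype.type(ret / rcount)
```

View pics/diff.png

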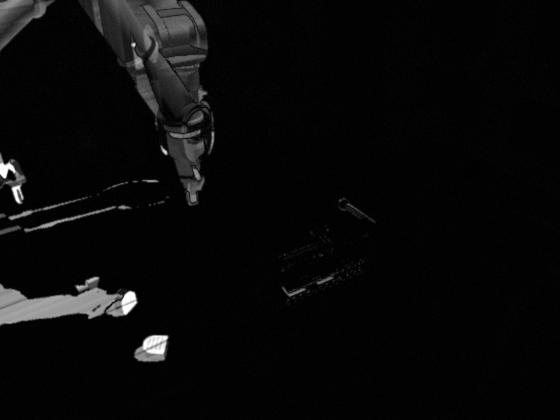

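```bash
python3 - <<'E'
from h import *
for a,b,(x0,y0,x1,y1) in (("scene0","s51",(330,192,378,226)),("top0","t51",(196,180,218,240)),("scene0","s51",(270,235,325,268)),("top0","t51",(250,205,300,224))):
    A,B=[cv2.cvtColor(cv2.imread(f"pics/{f}.png"),cv2.COLOR_BGR2GRAY).astype(np.float32) for f in (a,b)]
    T=cv2.resize(A[y0:y1,x0:x1],None,fx=8,fy=8,interpolation=cv2.INTER_CUBIC); S=cv2.resize(B[y0-5:y1+5,x0-5:x1+5],None,fx=8,fy=8,interpolation=cv2.INTER_CUBIC)
    m=cv2.matchTemplate(S,T,cv2.TM_CCOEFF_NORMED); _,v,_,l=cv2.minMaxLoc(m); print(a,(l[0]-40)/8,(l[1]-40)/8,v)
crop("scene0",325,185,385,235,10,"lv0"); crop("s51",325,185,385,235,10,"lv1")
a=cv2.imread("pics/lv0.png"); b=cv2.imread("pics/lv1.png"); cv2.imwrite("pics/lv.png",cv2.resize(np.hstack([a,b]),(800,333)))
E
```

```text
scene0 0.125 -0.25 0.9909499883651733
top0 -0.125 -0.125 0.9934331774711609
scene0 0.125 0.0 0.998529851436615
top0 0.0 -0.125 0.9907334446907043
```

View pics/lv.png

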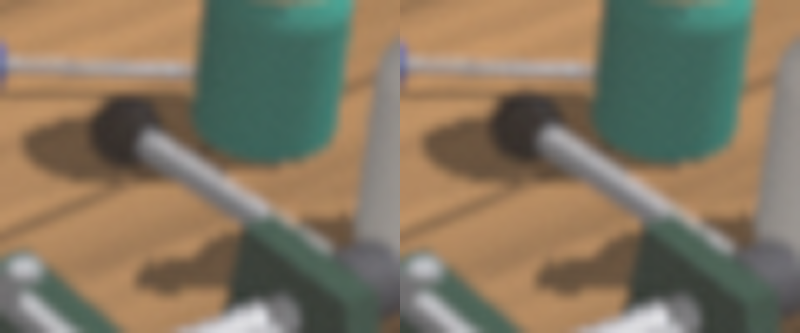

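```bash
python3 - <<'E'
from h import *
to(W(-150.5,179.5,269.5))
E
```

```text
t 60.1 pos [ 466.5 -198.   270.2] F [ 0.3  0.4 -0.4] open 0.2
[[ 0.     0.996 -0.084]
 [ 0.001 -0.084 -0.996]
 [-1.     0.    -0.001]]
tool shift cm [  0.09  -0.45 -43.82]
```

>>> drive_tool([
  [0,[0,-0.4,-3.8],0],
  [0,[0,0,-4],0],
  [0,[0,0,-4],0],
  [0,[0,0,-4],0],
  [0,[0,0,-4],0],
  [0,[0,0,-4],0],
  [0,[0,0,-4],0],
  [0,[0,0,-4],0],
  [0,[0,0,-4],0],
  [0,[0,0,-4],0],
  [0,[0,0,-4],0],
  [0,[0,0,0],0],
])

```text
t: 61.3
eef_pos: [497.2, 245.7, 270.7]
eef_rot: [1.268, 1.177, -1.262]
ft_force: [-0.8, -0.0, -0.5]
opening: -0.4
```

```bash
python3 - <<'E'
from h import *
to(W(-150.5,179.5,150))
E
```

```text
t 61.3 pos [497.2 245.7 270.7] F [-0.8 -0.  -0.5] open -0.4
[[ 0.     0.997 -0.075]
 [ 0.005 -0.075 -0.997]
 [-1.    -0.    -0.005]]
tool shift cm [12.07  0.22  0.71]
```

>>> drive_tool([
  [0,[0,0,0],0],
  [0,[3,0.1,0.1],0],
  [0,[3,0,0],0],
  [0,[3,0,0],0],
  [0,[3,0,0],0],
  [0,[0,0,0],0],
  [0,[0,0,0],0],
])

```text
t: 62.0
eef_pos: [500.7, 235.7, 150.5]
eef_rot: [1.272, 1.167, -1.273]
ft_force: [-0.2, 2.0, 0.3]
opening: -0.1
```

>>> drive_tool([
  [0,[0.6,0,0],0],
  [0,[0.4,0,0],0],
  [0,[0,0,0],0],
])

```text
t: 62.3
eef_pos: [501.4, 236.5, 141.0]
eef_rot: [1.274, 1.166, -1.271]
ft_force: [-0.8, -0.2, 2.1]
opening: -0.1
```

>>> drive_tool([
  [0,[0.3,0,0],0],
  [0,[0,0,0],0],
])

```text
t: 62.5
eef_pos: [501.3, 236.6, 138.7]
eef_rot: [1.274, 1.166, -1.27]
ft_force: [-0.2, -1.2, 11.2]
opening: -0.1
```

>>> drive_tool([
  [0,[0.3,0,0],0],
  [0,[0,0,0],0],
])

```text
t: 62.7
eef_pos: [501.3, 236.6, 136.3]
eef_rot: [1.274, 1.165, -1.27]
ft_force: [-3.7, -3.9, 17.4]
opening: -0.2
```

>>> drive_tool([
  [0,[0.2,0,0],0],
  [0,[0,0,0],0],
])

```text
t: 62.9
eef_pos: [501.3, 236.7, 135.6]
eef_rot: [1.274, 1.164, -1.269]
ft_force: [-7.0, -6.1, 29.8]
opening: 0.3
```

>>> drive_tool([
  [0,[0.2,0,0],0],
  [0,[0,0,0],0],
  [0,[0,0,0],0],
])

```text
t: 63.2
eef_pos: [501.4, 236.8, 135.3]
eef_rot: [1.275, 1.162, -1.268]
ft_force: [-11.5, -10.0, 46.7]
opening: -0.3
```

>>> drive_tool([
  [0,[-0.5,0,0],0],
  [0,[-2,0,0],0],
  [0,[-4,0,0],0],
  [0,[-4,0,0],0],
  [0,[-3,0,0],0],
  [0,[0,0,4],0],
  [0,[0,0,4],0],
  [0,[0,0,4],0],
  [0,[0,0,4],0],
  [0,[0,0,4],0],
  [0,[0,0,0],0],
  [0,[0,0,0],0],
])

```text
t: 64.4
eef_pos: [483.6, 36.2, 265.4]
eef_rot: [1.274, 1.165, -1.274]
ft_force: [0.2, 0.7, 1.0]
opening: -0.3
```

```bash
python3 - <<'E'
from h import *
pose(); snap("scene","s52")
crop("s52",325,185,385,235,10,"lv2"); crop("scene0",325,185,385,235,10,"lv0"); crop("s51",325,185,385,235,10,"lv1")
cv2.imwrite("pics/lvb.png",cv2.resize(np.hstack([cv2.imread(f"pics/lv{i}.png")[:400,:450] for i in (0,1,2)]),(800,237)))
g=[cv2.cvtColor(cv2.imread(f"pics/{f}.png"),cv2.COLOR_BGR2GRAY).astype(np.float32) for f in ("scene0","s51","s52")]
for k in (0,1,2): print(g[k][196:214,344].astype(int))
E
```

```text
t 64.4 pos [483.6  36.2 265.4] F [0.2 0.7 1. ] open -0.3
[[ 0.001  0.996 -0.089]
 [-0.    -0.089 -0.996]
 [-1.     0.001  0.   ]]
[147 146 127  82  58  58  58  56  54  54  56  56  54  58  75  94 115 135]
[147 139 111  72  57  57  55  55  56  58  56  54  56  73  88  98 115 134]
[149 140 114  74  57  58  56  56  56  56  57  54  55  74  89  99 117 135]
```

View pics/lvb.png

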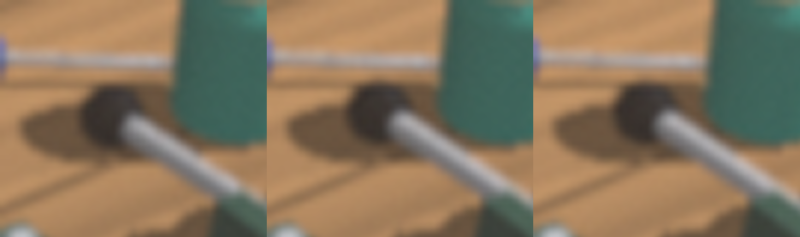

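```bash
python3 -c "
from bench import finish_job
print(finish_job())"
```

```text
the job is handed in; nothing more can be done
None
```

The job is done and handed in at about 64 s. Both loose heels are in the tray, which is home under the platen, and the lever is down.

**What I did**
- **Heels present:** only the two tan heels (b and d) were on the bench.
- **Opening the press:** I swung the lever up, then drew the tray out 110 mm to its stop.
- **Heel b:** I tipped it onto its tread and laid it in the right nest.
- **Heel d:** it lay tread up, so I turned it upright against the top edge of the right cheek, tipped it onto its tread and laid it in the middle nest.
- **Closing the press:** I pushed the tray to its home stop, then pressed the lever down until it would go no further.

**Last checks**
- **Heels:** both lie seat up and flat in their nests. I measured heel b's seat at about 55 mm, against 54 mm expected. Heel d was judged from the pictures and its placing height only.
- **Tray:** the handle bar is back where it started, to within a pixel.
- **Lever:** the ball sits about 0.4 pixel higher than at the start, roughly 0.5° short of fully down. A second press did not change this. I take it to be the heels pinched under the platen, but I could not confirm that.
- **Other things on the bench:** a before/after comparison of the scene camera shows none of them moved.

**What went wrong on the way**
- The lever ball slipped from the grip partway up, so I finished raising it by pushing.
- A first try at turning heel d on the press base plate did not work and reached about 90 N at the wrist, under the 120 N limit.
- Heel d was found about 3 cm from where I first saw it and was measured again before gripping.
- The final presses on the lever ball reached about 50 N at the closed fingertips.

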